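# Put the lids back on the jam pots

### The job

The washed stoneware jam pots stand open on the dark tray and their four lids lie on the chopping board: put every lid on its own pot, the one of the same colour and size, so that it sits level and fully home in the mouth. Lower each lid right into place rather than dropping it, keep the pots upright, and leave the jam jar and the wooden spoon where they are.

Things in the scene. Friction and masses are not known exactly. Their poses are not given: they have to be found in the camera images.
- large_blue_lid: loose blue glazed disc 102 mm across, 7 mm thick; in the middle of its top an upright round beech knob 26 mm across, 26 mm tall; under it a cream locating ring 82 mm across, 9 mm deep. Starts right way up on the light chopping board (fixed, 18 mm thick). Origin: centre of the ring's underside, z up; disc top at z = 16 mm, knob from 16 to 42 mm. Round about z.
- large_orange_lid: loose orange glazed disc 102 mm across, 7 mm thick; in the middle of its top an upright round beech knob 26 mm across, 26 mm tall; under it a cream locating ring 82 mm across, 9 mm deep. Starts right way up on the light chopping board (fixed, 18 mm thick). Origin: centre of the ring's underside, z up; disc top at z = 16 mm, knob from 16 to 42 mm. Round about z.
- small_blue_lid: loose blue glazed disc 76 mm across, 7 mm thick; in the middle of its top an upright round beech knob 26 mm across, 26 mm tall; under it a cream locating ring 57 mm across, 9 mm deep. Starts right way up on the light chopping board (fixed, 18 mm thick). Origin: centre of the ring's underside, z up; disc top at z = 16 mm, knob from 16 to 42 mm. Round about z.
- small_orange_lid: loose orange glazed disc 76 mm across, 7 mm thick; in the middle of its top an upright round beech knob 26 mm across, 26 mm tall; under it a cream locating ring 57 mm across, 9 mm deep. Starts right way up on the light chopping board (fixed, 18 mm thick). Origin: centre of the ring's underside, z up; disc top at z = 16 mm, knob from 16 to 42 mm. Round about z.
- large_blue_pot: loose, empty, open blue stoneware pot 100 mm across, 76 mm tall, mouth 90 mm across inside; stands on the dark tray (fixed, 10 mm thick, rim 22 mm high). Origin: centre of its underside, z up. When its own lid is seated, the ring hangs 9 mm inside the mouth (4 mm play all round), the disc rests on the rim, and the lid's origin is 67 mm above the pot's.
- large_orange_pot: loose, empty, open orange stoneware pot 100 mm across, 76 mm tall, mouth 90 mm across inside; stands on the dark tray (fixed, 10 mm thick, rim 22 mm high). Origin: centre of its underside, z up. When its own lid is seated, the ring hangs 9 mm inside the mouth (4 mm play all round), the disc rests on the rim, and the lid's origin is 67 mm above the pot's.
- small_blue_pot: loose, empty, open blue stoneware pot 74 mm across, 62 mm tall, mouth 65 mm across inside; stands on the dark tray (fixed, 10 mm thick, rim 22 mm high). Origin: centre of its underside, z up. When its own lid is seated, the ring hangs 9 mm inside the mouth (4 mm play all round), the disc rests on the rim, and the lid's origin is 53 mm above the pot's.
- small_orange_pot: loose, empty, open orange stoneware pot 74 mm across, 62 mm tall, mouth 65 mm across inside; stands on the dark tray (fixed, 10 mm thick, rim 22 mm high). Origin: centre of its underside, z up. When its own lid is seated, the ring hangs 9 mm inside the mouth (4 mm play all round), the disc rests on the rim, and the lid's origin is 53 mm above the pot's.
- jam_jar: bystander: closed hexagonal jar of apricot jam, 70 mm across, 90 mm tall, white screw cap, standing beyond the tray and board. Origin: centre of its underside.
- spoon: bystander: wooden spoon 200 mm long lying flat on the worktop between the tray and the board. Origin: on its underside near its middle; handle towards its -x.
There are look-alikes about, which are no part of the job. Leave any green or pink look-alike of the small_blue_lid alone.

How it is judged (in metres and radians):
At the end, for the whole second after the job is handed in: Each of the four lids is seated on the pot of its own colour and size: lid and pot centres within 8 mm horizontally, lid height within 4 mm of fully seated, lid and pot within 0.08 rad of upright, all released and at rest (horizontal distance between large_blue_lid and large_blue_pot below 0.008 m and z of large_blue_lid in the frame of large_blue_pot between 0.063 and 0.071 m and angle between each of large_blue_lid, large_blue_pot, large_orange_lid, large_orange_pot, small_blue_lid, small_blue_pot, small_orange_lid, small_orange_pot's own z axis and vertical below 0.08 rad and linear speed of each of large_blue_lid, large_blue_pot, large_orange_lid, large_orange_pot, small_blue_lid, small_blue_pot, small_orange_lid, small_orange_pot below 0.02 m/s and horizontal distance between large_orange_lid and large_orange_pot below 0.008 m and z of large_orange_lid in the frame of large_orange_pot between 0.063 and 0.071 m and horizontal distance between small_blue_lid and small_blue_pot below 0.008 m and z of small_blue_lid in the frame of small_blue_pot between 0.049 and 0.057 m and horizontal distance between small_orange_lid and small_orange_pot below 0.008 m and z of small_orange_lid in the frame of small_orange_pot between 0.049 and 0.057 m); the robot touches nothing.
It fails at once if a lid is dropped (it falls freely at over 0.5 m/s, a drop of more than about 13 mm) ((linear speed of large_blue_lid above 0.5 m/s and contact force between the fingers and large_blue_lid below 0.2 N) or (linear speed of large_orange_lid above 0.5 m/s and contact force between the fingers and large_orange_lid below 0.2 N) or (linear speed of small_blue_lid above 0.5 m/s and contact force between the fingers and small_blue_lid below 0.2 N) or (linear speed of small_orange_lid above 0.5 m/s and contact force between the fingers and small_orange_lid below 0.2 N)).
It fails at once if a pot is tipped by more than 0.35 rad (angle between any of large_blue_pot, large_orange_pot, small_blue_pot, small_orange_pot's own z axis and vertical above 0.35 rad).
It fails at once if the jam jar or the spoon is shifted by more than 30 mm (distance of any of jam_jar, spoon from where it was at the start of the episode above 0.03 m).
It also fails if it takes over 112 s, if anything falls off the work surface, if the arm or the gripper's body presses on something with over 40 N, if the wrist force passes 120 N, or if a joint passes its speed limit or range.

### The arm

A 7-joint arm with a two-finger parallel gripper is mounted at the origin on the work surface. World frame = base frame: x ahead of the robot, y to its left, z up, the work surface at z = 0. Lengths are in mm, angles in rad, forces in N, time in s.
With the tool pointing down it reaches from about 425 to 925 mm from the base axis. Payload 6.8 kg.
Tool frame: the origin (TCP) lies midway between the tips of the shut fingers; the grasp point (between the pads) lies 19 mm behind it; z points along the fingers, y is the line along which they close (so a half turn about z gives the same grasp; the last joint's range is limited). The gripper opens to 88 mm and grips with 3 to 60 N. Pads are 20 mm wide; open, the fingers measure 115 mm over their backs; the gripper's body (75 mm by 178 mm) begins 61 mm behind the grasp point.
Start: joints at [1.051, 0.477, 0.022, 1.555, -0.011, 1.109, -0.083], TCP at [270.186, -618.585, 222.664] pointing down, gripper open.
Joint ranges: [-2.96, 2.96], [-0.34, 2.1], [-1.41, 1.46], [0.24, 2.44], [-1.37, 4.51], [0.17, 1.92], [-2.96, 2.96]. Speed limits (rad/s): [2.39, 2.39, 3.14, 3.14, 3.14, 3.14, 3.14].

### API

Orientations are given as a unit quaternion [x, y, z, w].
In Python, from bench import robot gives the robot as it stands.
- The arm moves only by the tool step_arm, never from a script. Its arguments are lists of equal length, an entry for each row: "hand": the opening, from 0 (shut) to 1 (fully open); "delta_pos": the shift along the tool's x, y, z in a scale on which 1.0 is 1000 mm, a list of three; "twist": the turn, a rotation vector about the tool's x, y, z in a scale on which 1.0 is 360 degrees, a list of three. In form: {"hand": [hand, ...], "delta_pos": [[tx, ty, tz], ...], "twist": [[wx, wy, wz], ...]}. A call has 1 to 5 rows; each row is the pose to reach, as a shift and turn from the pose commanded when the call began, along the tool's axes at that moment; what a row does not reach only later rows make up. A row lasts 1/12 s, in which the tool goes at most 41.7 mm and 7.16 degrees, less where a joint would pass 70% of its speed; a pose out of reach is approached as far as the arm can. Shift and turn numbers lie between -1 and 1, and a call with a number outside is refused. A call with a gripper value outside its range is refused whole. The fingers move at their own pace and stop on an object; "squeeze" is the grip in N (left out, the last holds). Time passes only in rows, so rows that repeat a pose let the fingers close. It gives the time, the measured TCP pose, the force, the opening and the grip force at its end, in the units of the state.
- robot.state(): the state, without advancing time (a new reading comes with each control period).
- robot.camera(name): name is "side" or "top"; returns a dict with "frame" (400x640x3 uint8, red, green, blue), "mtx" (3x3 intrinsics, pixels), "k1" (the pictures are not rectified: a ray, as slopes to the right and down, at radius r is drawn at 1 + k1 r^2 times it, then the intrinsics apply), "extrinsics" (4x4, takes a point from world to camera coordinates). Camera axes: x right, y down, z forward; pixel columns grow to the right and rows downward; lengths in mm; the calibration is good to about 2 mm. A picture is of the moment at which its call begins. There is no depth.
- robot.sign_off(): hands the job in; it is judged then, once.
The state is a dict: "clock": time; "joints": joint angles; "qd": joint speeds; "effort": joint torques, N m; "eef_pos": TCP position; "ee_rot": TCP orientation; "wrist_force": force on the tool from outside, world axes, zero at the start; "wrist_torque": the same for the moment, N m; "width": finger opening in mm; "gripper_force": force on a finger pad.
Only numpy, scipy, OpenCV 4.12 (cv2) and the standard library are available. Lean on these libraries where they do the work, as an engineer would, in place of code of your own. Each camera call takes 0.05 s, during which the arm holds its last target. There are 200 camera calls.

## Working session

There is one attempt and no reset: what is moved stays moved. The work goes in short steps, Python scripts to look and compute and a tool call to move; the robot and the scene stay as the last step left them, time stands still between calls to the robot, and variables do not carry over. Pictures are saved under pics/ and viewed, at most 14 in all, crops included, and the job is handed in when it is done.

Besides the shell and the picture viewer there is one more tool, called after "Emit:" by a JSON object that holds its "api" and its "payload". step_arm: Moves the arm, as the interface text tells. Its arguments: {"type":"object","properties":{"hand":{"type":"array","items":{"type":"number"}},"delta_pos":{"type":"array","items":{"type":"array","items":{"type":"number"}}},"twist":{"type":"array","items":{"type":"array","items":{"type":"number"}}},"squeeze":{"type":"number"}},"required":["hand","delta_pos","twist"]}

```bash
mkdir -p pics
python3 - <<'E'
from bench import robot
import cv2,numpy as np
for n in("top","side"):
    c=robot.camera(n); cv2.imwrite(f"pics/{n}0.png",c["frame"][:,:,::-1]); np.savez(f"{n}0.npz",**c)
    print(n,c["mtx"].tolist(),c["k1"],np.round(c["extrinsics"],3).tolist())
print(robot.state())
E
```

```text
top [[408.3274995424502, 0.0, 315.662629799273], [0.0, 408.3274995424502, 199.96010985979234], [0.0, 0.0, 1.0]] -0.1050273848693752 [[0.017, -1.0, 0.002, 2.397], [-0.981, -0.017, -0.195, 599.103], [0.195, 0.001, -0.981, 1047.103], [0.0, 0.0, 0.0, 1.0]]
side [[396.23542096352253, 0.0, 325.2644780441104], [0.0, 396.23542096352253, 207.82692553726582], [0.0, 0.0, 1.0]] -0.009878669014576054 [[0.947, -0.321, 0.006, -556.976], [-0.242, -0.726, -0.644, 170.411], [0.211, 0.609, -0.765, 925.887], [0.0, 0.0, 0.0, 1.0]]
{'clock': 0.1, 'joints': array([ 1.05087102,  0.47770637,  0.02228761,  1.55634374, -0.0115093 ,
        1.10928819, -0.08309166]), 'qd': array([ 8.61302719e-04, -1.48371512e-04,  4.38250884e-04, -3.05009121e-03,
        1.50468489e-03,  6.10420154e-05, -1.71139791e-03]), 'effort': array([ 3.50533614e-03, -5.84095716e+01,  1.53894212e+00, -2.73317814e+01,
       -5.42968512e-02,  1.30492027e-02,  9.98456221e-05]), 'eef_pos': array([ 269.99761174, -618.05748942,  221.78902512]), 'ee_rot': array([ 9.78866985e-01,  2.04496380e-01, -2.06177508e-04, -7.82719690e-04]), 'wrist_force': array([ 0.14222863, -0.27718768, -0.42994907]), 'wrist_torque': array([-0.0091532 , -0.01812508,  0.01111781]), 'gripper_force': 0.0, 'width': 87.6741739743273}
```

View pics/top0.png

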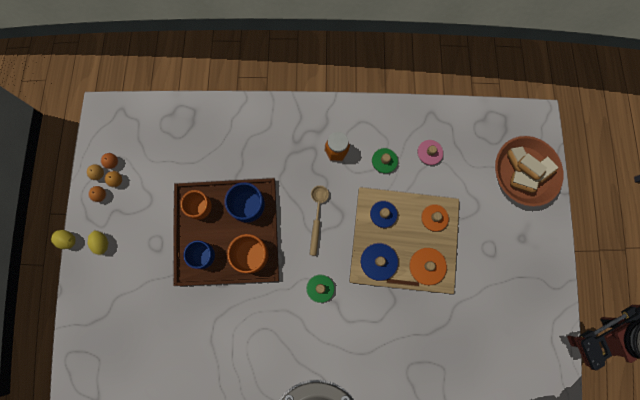

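View pics/side0.png

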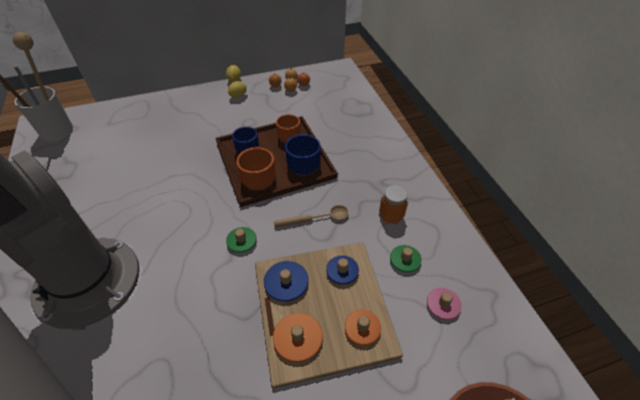

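The top view shows these candidates:
- **Blue lids:** small at (384,214), large at (380,262).
- **Orange lids:** small at (435,217), large at (429,266).
- **Look-alikes to leave alone:** green at (385,160) and (321,289), pink at (430,152).
- **Pots:** small orange (194,205), large blue (244,202), small blue (198,255), large orange (247,255).

Next I'll measure each one by matching its silhouette in both cameras.

```bash
cat > vis.py <<'E'
import cv2,numpy as np
from scipy.optimize import least_squares
def proj(c,P):
    p=np.c_[P,np.ones(len(P))]@np.array(c["extrinsics"]).T[:,:3]
    s=p[:,:2]/p[:,2:]; s=s*(1+float(c["k1"])*(s**2).sum(1,keepdims=True))
    K=np.array(c["mtx"]); return s*[K[0,0],K[1,1]]+K[:2,2]
a=np.linspace(0,2*np.pi,60)
def circ(x,y,z,r): return np.c_[x+r*np.cos(a),y+r*np.sin(a),0*a+z]
def cen(poly):
    m=cv2.moments(cv2.convexHull(np.float32(poly))); return np.array([m["m10"]/m["m00"],m["m01"]/m["m00"]]),m["m00"]
def blob(c,col,uv,R=32):
    hsv=cv2.cvtColor(c["frame"],cv2.COLOR_RGB2HSV)
    lo,hi=((105,100,30),(130,255,255)) if col=="b" else ((3,150,105),(16,255,255))
    m=cv2.inRange(hsv,lo,hi); n,l,s,cc=cv2.connectedComponentsWithStats(m)
    k=[i for i in range(1,n) if np.hypot(*(cc[i]-uv))<R and s[i,4]>15]
    k=[max(k,key=lambda i:s[i,4])]
    q=cv2.findContours(np.isin(l,k).astype(np.uint8),cv2.RETR_EXTERNAL,cv2.CHAIN_APPROX_NONE)[0]
    h=cv2.convexHull(np.vstack(q)); m=np.zeros(m.shape,np.uint8); cv2.fillPoly(m,[h],1)
    M=cv2.moments(m,True); return np.array([M["m10"]/M["m00"],M["m01"]/M["m00"]]),M["m00"],h
def fit(cams,obs,r,z0,z1,x0):
    f=lambda p:np.concatenate([cen(proj(c,np.vstack([circ(*p,z0,r),circ(*p,z1,r)])))[0]-o for c,o in zip(cams,obs)])
    s=least_squares(f,x0); return s.x,s.fun,[cen(proj(c,np.vstack([circ(*s.x,z0,r),circ(*s.x,z1,r)])))[1] for c in cams]
E
cat > meas.py <<'E'
from vis import *
C={n:dict(np.load(n+"0.npz")) for n in("top","side")}
T={"LBl":("b",51,27,34,(380,262),(286,282)),"LOl":("o",51,27,34,(429,266),(298,337)),"SBl":("b",38,27,34,(384,214),(342,269)),"SOl":("o",38,27,34,(435,217),(363,328)),
"LBp":("b",50,10,86,(244,202),(303,155)),"LOp":("o",50,10,86,(247,255),(256,170)),"SBp":("b",37,10,72,(198,255),(245,140)),"SOp":("o",37,10,72,(194,205),(288,130))}
im={n:C[n]["frame"][:,:,::-1].copy() for n in C}
for k,(col,r,z0,z1,u,v) in T.items():
    o=[blob(C[n],col,w,14) for n,w in(("top",u),("side",v))]
    x0=(600,0)
    out=[]
    for sel in([0],[1],[0,1]):
        x,f,A=fit([C[["top","side"][i]] for i in sel],[o[i][0] for i in sel],r,z0,z1,x0); out.append(np.round(x,1)); 
        if sel==[0,1]:
            for i,n in enumerate(("top","side")):
                for zz in(z0,z1): cv2.polylines(im[n],[np.int32(np.round(proj(C[n],circ(*x,zz,r))*16))],True,(0,255,0),1,cv2.LINE_AA,4)
    print(k,*out,[round(float(o[i][1]/A[i]),2) for i in(0,1)],np.round(f,1))
a_=cv2.resize(im["top"][165:305,160:480],None,fx=2.5,fy=2.5); b_=cv2.resize(im["side"][100:390,200:420],None,fx=2,fy=2)
cv2.imwrite("pics/fit_t.png",a_);cv2.imwrite("pics/fit_s.png",b_)
E
python3 meas.py
```

```text
LBl [437.7   0. ] [445.3   0. ] [445.3   0. ] [0.96, 1.26] [-59.7  -3.7 -14.1 -55.6]
LOl [428.9   0. ] [435.9   0. ] [432.8   0. ] [0.98, 1.69] [-108.4   -3.6  -30.5 -110.1]
SBl [568.9   0. ] [593.   0.] [578.   0.] [0.94, 1.24] [-63.4  -4.4 -20.5 -57.4]
SOl [562.5   0. ] [600.   0.] [588.3   0. ] [0.96, 1.69] [-114.5  -11.6  -37.  -115.6]
LBp [591.2   0. ] [600.   0.] [600.   0.] [0.97, 0.72] [76.1 -2.1 27.3 51.8]
LOp [452.3   0. ] [600.   0.] [450.   0.] [1.01, 0.42] [73.8  2.  17.6 60. ]
SBp [447.7   0. ] [450.   0.] [450.   0.] [1.04, 0.51] [121.5   0.7  28.1  83.2]
SOp [600.   0.] [581.3   0. ] [571.9   0. ] [0.88, 0.03] [126.9   7.5  22.1  87.6]
```

```bash
sed -i 's/least_squares(f,x0)/least_squares(f,x0,diff_step=5e-3)/' vis.py; sed -i 's/x0=(600,0)/x0=(550,-150 if k[2]=="l" else 200)/' meas.py; python3 meas.py
```

```text
LBl [ 437.6 -162.1] [ 437.8 -164. ] [ 437.7 -163.1] [0.96, 0.93] [ 0.4 -0.  -0.1 -0.3]
LOl [ 426.8 -295.7] [ 426.7 -296.6] [ 426.7 -296.3] [0.99, 0.95] [ 0.2  0.  -0.  -0.2]
SBl [ 568.5 -176. ] [ 568.8 -177.6] [ 568.7 -176.9] [0.94, 0.9] [ 0.3 -0.1 -0.1 -0.3]
SOl [ 560.7 -319.5] [ 561.2 -320.3] [ 561. -320.] [0.97, 0.92] [ 0.2 -0.1 -0.1 -0.1]
LBp [591.2 206.9] [589.8 210.3] [590.4 208. ] [0.93, 0.9] [-0.4  0.3  0.4  0.5]
LOp [452.6 195.2] [454.5 227.3] [453.  204.9] [0.93, 0.52] [-3.6 -0.2  1.2  5.3]
SBp [446.1 327.3] [446.1 337.3] [445.9 329.9] [0.88, 0.71] [-1.   0.   0.4  1.5]
SOp [587.2 350.9] [617.7 362.6] [600.1 353. ] [0.8, 0.04] [-0.4 -4.6 -4.6  2.9]
```

View pics/fit_t.png

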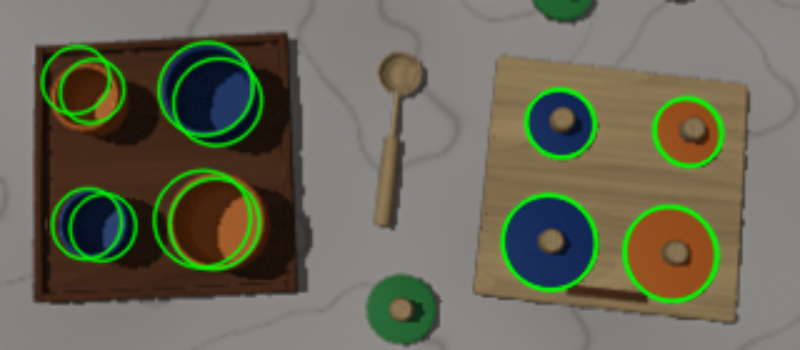

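View pics/fit_s.png

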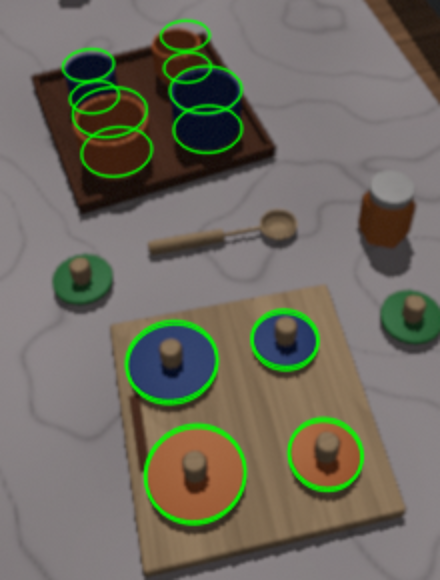

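Lids fit within about 1 mm. The pots need an edge-based fit on the rim circles.

```bash
cat > rim.py <<'E'
from vis import *
def grads(c):
    f=cv2.GaussianBlur(c["frame"].astype(np.float32),(0,0),1.0)
    return [cv2.Sobel(f,cv2.CV_32F,*d,ksize=3) for d in((1,0),(0,1))]
def score(c,g,x,y,circles):
    s=0
    for r,z in circles:
        p=proj(c,circ(x,y,z,r)); t=np.roll(p,-1,0)-np.roll(p,1,0); n=np.c_[t[:,1],-t[:,0]]; n/=np.linalg.norm(n,axis=1,keepdims=True)+1e-9
        q=p.astype(np.float32)
        G=[cv2.remap(k,q[:,:1],q[:,1:],cv2.INTER_LINEAR)[:,0] for k in g]
        d=np.abs(G[0]*n[:,:1]+G[1]*n[:,1:]).max(1); s+=np.minimum(d,150).mean()
    return s
def search(cams,x,y,circles,w=16):
    gs=[grads(c) for c in cams]
    for st in(2,.5):
        R=np.arange(-w,w+st,st); S=[(sum(score(c,g,x+i,y+j,circles) for c,g in zip(cams,gs)),x+i,y+j) for i in R for j in R]
        s,x,y=max(S); w=2
    return round(x,1),round(y,1),round(float(s))
POT={"LBp":(50,45,86,590,208),"LOp":(50,45,86,452,199),"SBp":(37,32.5,72,447,327),"SOp":(37,32.5,72,580,345)}
E
cat > m2.py <<'E'
from rim import *
C={n:dict(np.load(n+"0.npz")) for n in("top","side")}
im={n:C[n]["frame"][:,:,::-1].copy() for n in C}
for k,(ro,ri,z,x,y) in POT.items():
    cs=[(ro,z),(ri,z)]; res=[search([C[n] for n in s],x,y,cs) for s in(["top"],["side"],["top","side"])]; print(k,res)
    for n in im:
        for r in(ro,ri): cv2.polylines(im[n],[np.int32(np.round(proj(C[n],circ(*res[2][:2],z,r))*16))],True,(0,255,0),1,cv2.LINE_AA,4)
A=cv2.resize(im["top"][170:295,165:290],(500,500),interpolation=2);B=cv2.resize(im["side"][105:205,210:340],(650,500),interpolation=2)
cv2.imwrite("pics/rim.png",cv2.resize(np.hstack([A,B]),(800,348)))
E
python3 m2.py
```

```text
LBp [(np.float64(589.5), np.float64(202.5), 230), (np.float64(591.0), np.float64(211.0), 189), (np.float64(589.5), np.float64(203.0), 408)]
LOp [(np.float64(450.5), np.float64(190.0), 273), (np.float64(450.5), np.float64(197.0), 214), (np.float64(450.5), np.float64(189.5), 461)]
SBp [(np.float64(445.0), np.float64(322.0), 245), (np.float64(445.5), np.float64(316.5), 195), (np.float64(445.0), np.float64(322.0), 433)]
SOp [(np.float64(582.0), np.float64(341.5), 254), (np.float64(579.5), np.float64(334.0), 220), (np.float64(582.0), np.float64(341.5), 460)]
```

View pics/rim.png

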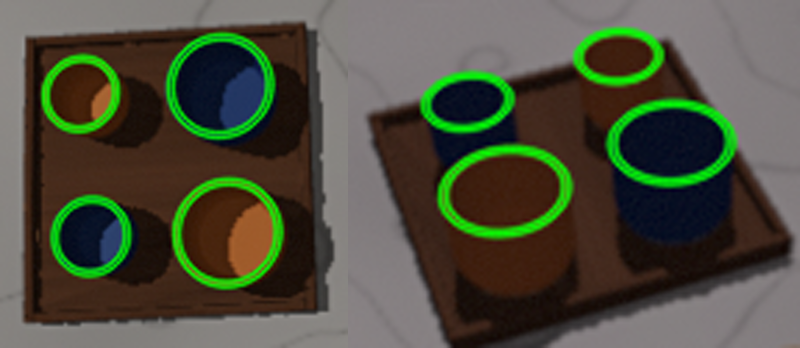

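Lid positions (x,y):
- LO (426.7,-296.3)
- LB (437.7,-163)
- SO (561,-320)
- SB (568.7,-177)

Pot positions:
- LO (450.5,190)
- LB (589.5,203)
- SO (582,341.5)
- SB (445,322)

I'll start with the large orange lid at top pixel (429,266). The crop shows it as an orange disc with a knob, and it's the larger of the two.

The manual's scale: shifts go in shares of 1000 mm and turns go in shares of 360 degrees. Converting my numbers, 136 mm / 1000 = 0.136, -116 mm / 1000 = -0.116, 23.6 degrees / 360 = 0.0656.

Emit:
{"api": "step_arm", "payload": {"hand": [0.6, 0.6, 0.6, 0.6, 0.6], "delta_pos": [[0.028, -0.024, 0], [0.056, -0.048, 0], [0.084, -0.072, 0], [0.112, -0.096, 0], [0.136, -0.116, 0]], "twist": [[0, 0, 0.0139], [0, 0, 0.0278], [0, 0, 0.0417], [0, 0, 0.0556], [0, 0, 0.0656]]}}

```text
clock: 0.52
eef_pos: [349.2, -455.1, 222.2]
ee_rot: [1.0, -0.002, -0.0, -0.001]
wrist_force: [0.3, -0.5, 0.1]
width: 58.0
gripper_force: 0.0
```

Emit:
{"api": "step_arm", "payload": {"hand": [0.6, 0.6, 0.6, 0.6, 0.6], "delta_pos": [[0.018, -0.037, 0.01], [0.036, -0.074, 0.03], [0.054, -0.111, 0.06], [0.07, -0.144, 0.09], [0.078, -0.161, 0.11]], "twist": [[0, 0, 0], [0, 0, 0], [0, 0, 0], [0, 0, 0], [0, 0, 0]]}}

```text
clock: 0.93
eef_pos: [425.7, -298.5, 115.9]
ee_rot: [1.0, 0.0, 0.001, 0.0]
wrist_force: [-0.3, 0.2, -0.9]
width: 52.6
gripper_force: 0.0
```

Emit:
{"api": "step_arm", "payload": {"hand": [0.6], "delta_pos": [[0, 0, 0]], "twist": [[0, 0, 0]]}}

```text
clock: 1.02
eef_pos: [424.8, -292.0, 111.5]
ee_rot: [1.0, 0.005, -0.003, -0.003]
wrist_force: [-0.3, 1.2, 0.1]
width: 52.4
gripper_force: 0.0
```

```bash
python3 -c "
from bench import robot
for i in range(3):
  robot.camera('top'); s=robot.state(); print(s['eef_pos'],s['ee_rot'],s['joints'])"
```

```text
[ 424.37726453 -295.69912336  113.53322266] [ 0.99998974  0.00319425 -0.00239563 -0.00214101] [ 0.52210095  0.36338302 -0.04028696  2.02275958  0.01850839  0.76204482
 -1.09344033]
[ 424.40258163 -298.69805576  115.10280325] [ 9.99997653e-01  1.48415396e-03 -1.33058112e-03 -8.49031355e-04] [ 0.52422725  0.36190535 -0.03767083  2.02030915  0.01894523  0.7628503
 -1.09257081]
[ 424.51145445 -300.59819525  116.17146319] [ 9.99999903e-01  1.39358878e-04 -4.17910929e-04  1.55624778e-05] [ 0.52569418  0.36077801 -0.03615405  2.01884368  0.01907518  0.76299973
 -1.09244887]
```

Scaled: 15 mm / 1000 = 0.015, 10 mm / 1000 = 0.01.

Emit:
{"api": "step_arm", "payload": {"hand": [0.6, 0.6, 0.6, 0.6, 0.6], "delta_pos": [[0, 0, 0], [0, 0, 0.005], [0, 0, 0.01], [0, 0, 0.015], [0, 0, 0.015]], "twist": [[0, 0, 0], [0, 0, 0], [0, 0, 0], [0, 0, 0], [0, 0, 0]]}}

```text
clock: 1.58
eef_pos: [423.9, -300.5, 100.4]
ee_rot: [1.0, -0.001, -0.001, -0.0]
wrist_force: [0.3, -0.1, 0.1]
width: 52.7
gripper_force: 0.0
```

Emit:
{"api": "step_arm", "payload": {"hand": [0.6, 0.6, 0.6, 0.6, 0.6], "delta_pos": [[0, 0, 0], [0, 0, 0], [0, 0, 0], [0, 0, 0], [0, 0, 0]], "twist": [[0, 0, 0], [0, 0, 0], [0, 0, 0], [0, 0, 0], [0, 0, 0]]}}

```text
clock: 2.0
eef_pos: [424.9, -300.3, 101.5]
ee_rot: [1.0, 0.0, 0.0, 0.0]
wrist_force: [-0.4, 0.3, 0.4]
width: 52.3
gripper_force: 0.0
```

Run:
```python
from bench import robot
import cv2,numpy as np
for n in("top","side"):
    c=robot.camera(n); np.savez(n+"1.npz",**c); s=robot.state(); print(s['eef_pos'],s['ee_rot'])
    cv2.imwrite(f"pics/{n}1.png",cv2.resize(c["frame"][170:310,330:470,::-1] if n=="top" else c["frame"][200:390,220:420,::-1],None,fx=3,fy=3))
a,b=[cv2.imread(f"pics/{n}1.png") for n in("top","side")]
h=max(a.shape[0],b.shape[0]); a=cv2.copyMakeBorder(a,0,h-a.shape[0],0,0,0); cv2.imwrite("pics/pair1.png",cv2.resize(np.hstack([a,b]),(800,450)))
```

```text
[ 424.8746023  -300.34004804  101.41344536] [9.99999988e-01 6.84111336e-07 1.32929927e-04 7.74621129e-05]
[ 424.83713512 -300.34367226  101.39304453] [ 9.99999993e-01 -1.68775960e-05  9.80897165e-05  6.85108913e-05]
```

View pics/pair1.png

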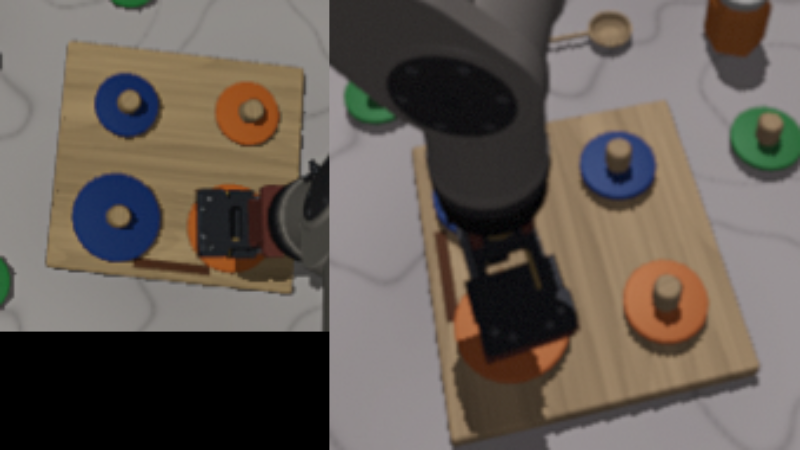

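The pair of views shows the tool above the large orange lid, at about (228,225) in the top crop. The settled TCP is at (424.9,-300.3,101.4), so I'll correct by (+2,+4) and descend to z≈38.

Scaled: 63 mm / 1000 = 0.063, 56 mm / 1000 = 0.056.

Emit:
{"api": "step_arm", "payload": {"hand": [0.6, 0.6, 0.6, 0.6, 0.6], "delta_pos": [[0.002, -0.004, 0.006], [0.002, -0.004, 0.022], [0.002, -0.004, 0.04], [0.002, -0.004, 0.056], [0.002, -0.004, 0.063]], "twist": [[0, 0, 0], [0, 0, 0], [0, 0, 0], [0, 0, 0], [0, 0, 0]]}}

```text
clock: 2.52
eef_pos: [425.9, -295.2, 36.2]
ee_rot: [1.0, 0.0, -0.001, -0.001]
wrist_force: [0.2, -0.3, 0.2]
width: 52.7
gripper_force: 0.0
```

Emit:
{"api": "step_arm", "payload": {"hand": [0.6, 0.6, 0.6, 0.6, 0.6], "delta_pos": [[0, 0, 0], [0, 0, 0], [0, 0, 0], [0, 0, 0], [0, 0, 0]], "twist": [[0, 0, 0], [0, 0, 0], [0, 0, 0], [0, 0, 0], [0, 0, 0]]}}

```text
clock: 2.93
eef_pos: [427.3, -296.6, 39.1]
ee_rot: [1.0, -0.0, 0.001, 0.0]
wrist_force: [0.4, -0.1, 0.4]
width: 52.7
gripper_force: 0.0
```

Emit:
{"api": "step_arm", "payload": {"hand": [0.25, 0.15, 0.15, 0.15, 0.15], "delta_pos": [[0, 0, 0], [0, 0, 0], [0, 0, 0], [0, 0, 0], [0, 0, 0]], "twist": [[0, 0, 0], [0, 0, 0], [0, 0, 0], [0, 0, 0], [0, 0, 0]], "squeeze": 30}}

```text
clock: 3.35
eef_pos: [426.8, -296.4, 38.3]
ee_rot: [1.0, -0.0, 0.0, 0.0]
wrist_force: [-0.4, 0.3, 1.3]
width: 25.6
gripper_force: 30.0
```

Emit:
{"api": "step_arm", "payload": {"hand": [0.1, 0.1, 0.1, 0.1, 0.1], "delta_pos": [[0, 0, 0], [0, 0, 0], [0, 0, 0], [0, 0, 0], [0, 0, 0]], "twist": [[0, 0, 0], [0, 0, 0], [0, 0, 0], [0, 0, 0], [0, 0, 0]]}}

```text
clock: 3.77
eef_pos: [426.8, -296.4, 38.3]
ee_rot: [1.0, -0.0, 0.0, 0.0]
wrist_force: [-0.3, 1.2, 2.2]
width: 25.3
gripper_force: 30.0
```

Scaled: -110 mm / 1000 = -0.11, -90 mm / 1000 = -0.09.

Emit:
{"api": "step_arm", "payload": {"hand": [0.1, 0.1, 0.1, 0.1, 0.1], "delta_pos": [[0, 0, -0.008], [0, 0, -0.03], [0.005, 0, -0.06], [0.01, -0.01, -0.09], [0.02, -0.03, -0.11]], "twist": [[0, 0, 0], [0, 0, 0], [0, 0, 0], [0, 0, 0], [0, 0, 0]]}}

```text
clock: 4.18
eef_pos: [446.4, -268.8, 151.1]
ee_rot: [1.0, -0.002, 0.001, 0.001]
wrist_force: [0.3, -0.5, -1.5]
width: 25.3
gripper_force: 30.0
```

Emit:
{"api": "step_arm", "payload": {"hand": [0.1, 0.1, 0.1, 0.1, 0.1], "delta_pos": [[0.01, -0.03, 0], [0.02, -0.06, 0], [0.03, -0.09, 0], [0.04, -0.12, 0], [0.04, -0.15, 0]], "twist": [[0, 0, 0], [0, 0, 0], [0, 0, 0], [0, 0, 0], [0, 0, 0]]}}

```text
clock: 4.6
eef_pos: [488.4, -114.5, 148.9]
ee_rot: [1.0, 0.0, 0.001, -0.0]
wrist_force: [0.4, 0.4, -0.9]
width: 25.0
gripper_force: 30.0
```

Scaled: -150 mm / 1000 = -0.15, -120 mm / 1000 = -0.12.

Emit:
{"api": "step_arm", "payload": {"hand": [0.1, 0.1, 0.1, 0.1, 0.1], "delta_pos": [[0, -0.03, 0], [0, -0.06, 0], [-0.005, -0.09, 0], [-0.01, -0.12, 0], [-0.02, -0.15, 0]], "twist": [[0, 0, 0], [0, 0, 0], [0, 0, 0], [0, 0, 0], [0, 0, 0]]}}

```text
clock: 5.02
eef_pos: [466.9, 35.2, 148.7]
ee_rot: [1.0, -0.0, 0.0, -0.0]
wrist_force: [0.8, 0.3, -1.2]
width: 25.3
gripper_force: 30.0
```

Scaled: -156 mm / 1000 = -0.156, -135 mm / 1000 = -0.135.

Emit:
{"api": "step_arm", "payload": {"hand": [0.1, 0.1, 0.1, 0.1, 0.1], "delta_pos": [[-0.005, -0.035, 0], [-0.008, -0.07, 0], [-0.012, -0.105, 0], [-0.014, -0.135, 0], [-0.016, -0.156, 0]], "twist": [[0, 0, 0], [0, 0, 0], [0, 0, 0], [0, 0, 0], [0, 0, 0]]}}

```text
clock: 5.43
eef_pos: [450.0, 193.0, 148.8]
ee_rot: [1.0, 0.001, 0.0, -0.001]
wrist_force: [0.4, -0.7, -0.9]
width: 25.3
gripper_force: 30.0
```

Emit:
{"api": "step_arm", "payload": {"hand": [0.1, 0.1, 0.1, 0.1, 0.1], "delta_pos": [[0, 0, 0], [0, 0, 0], [0, 0, 0], [0, 0, 0], [0, 0, 0]], "twist": [[0, 0, 0], [0, 0, 0], [0, 0, 0], [0, 0, 0], [0, 0, 0]]}}

```text
clock: 5.85
eef_pos: [451.0, 188.1, 148.2]
ee_rot: [1.0, -0.001, -0.0, 0.0]
wrist_force: [1.2, 1.1, -0.9]
width: 25.1
gripper_force: 30.0
```

Run:
```python
from bench import robot
import cv2,numpy as np
L=[]
for n in("top","side"):
    c=robot.camera(n); np.savez(n+"2.npz",**c)
    f=c["frame"][170:295,165:290] if n=="top" else c["frame"][80:205,210:340]
    L.append(cv2.resize(f[:,:,::-1],(400,400)))
cv2.imwrite("pics/pair2.png",np.hstack(L)); s=robot.state(); print(s['eef_pos'],s['ee_rot'],s['joints'],s['width'])
```

```text
[451.01190607 188.63068796 148.30303083] [ 9.99999532e-01 -9.49676902e-04  1.97181875e-05  1.81227363e-04] [-0.2811222   0.28210196 -0.28315598  2.04919074  0.1066297   0.82397748
 -2.19893244] 25.523208743872942
```

View pics/pair2.png

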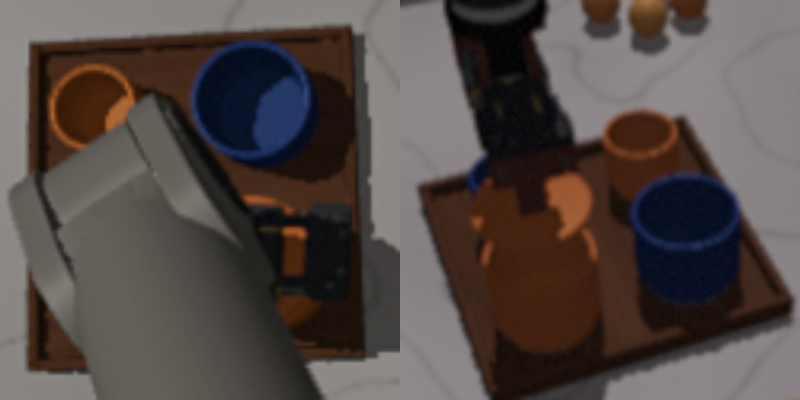

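The lid is held over the large orange pot, with only the orange rim showing under it. I'll lower it in stages and watch the force.

Scaled: 39 mm / 1000 = 0.039, 35 mm / 1000 = 0.035.

Emit:
{"api": "step_arm", "payload": {"hand": [0.1, 0.1, 0.1, 0.1, 0.1], "delta_pos": [[0, -0.001, 0.008], [0, -0.001, 0.018], [0, -0.001, 0.028], [0, -0.001, 0.035], [0, -0.001, 0.039]], "twist": [[0, 0, 0], [0, 0, 0], [0, 0, 0], [0, 0, 0], [0, 0, 0]]}}

```text
clock: 6.37
eef_pos: [449.9, 190.2, 107.5]
ee_rot: [1.0, -0.0, -0.001, 0.001]
wrist_force: [-0.7, 0.7, -1.5]
width: 25.2
gripper_force: 30.0
```

Scaled: 5 mm / 1000 = 0.005, 4 mm / 1000 = 0.004.

Emit:
{"api": "step_arm", "payload": {"hand": [0.1, 0.1, 0.1, 0.1, 0.1], "delta_pos": [[0, 0, 0], [0, 0, 0.002], [0, 0, 0.004], [0, 0, 0.005], [0, 0, 0.005]], "twist": [[0, 0, 0], [0, 0, 0], [0, 0, 0], [0, 0, 0], [0, 0, 0]]}}

```text
clock: 6.78
eef_pos: [450.9, 190.7, 104.3]
ee_rot: [1.0, -0.0, 0.0, -0.0]
wrist_force: [-0.8, 1.0, -0.3]
width: 25.0
gripper_force: 30.0
```

Emit:
{"api": "step_arm", "payload": {"hand": [0.1, 0.1], "delta_pos": [[0, 0, 0], [0, 0, 0]], "twist": [[0, 0, 0], [0, 0, 0]]}}

```text
clock: 6.95
eef_pos: [451.0, 190.7, 104.5]
ee_rot: [1.0, -0.0, 0.0, -0.0]
wrist_force: [-0.4, 0.2, -0.0]
width: 25.3
gripper_force: 30.0
```

Scaled: 6 mm / 1000 = 0.006, 5 mm / 1000 = 0.005.

Emit:
{"api": "step_arm", "payload": {"hand": [0.1, 0.1, 0.1, 0.1, 0.1], "delta_pos": [[0, 0, 0.001], [0, 0, 0.003], [0, 0, 0.005], [0, 0, 0.006], [0, 0, 0.006]], "twist": [[0, 0, 0], [0, 0, 0], [0, 0, 0], [0, 0, 0], [0, 0, 0]]}}

```text
clock: 7.37
eef_pos: [450.6, 190.6, 97.9]
ee_rot: [1.0, -0.0, -0.0, 0.0]
wrist_force: [0.1, 0.7, -1.7]
width: 25.5
gripper_force: 30.0
```

Scaled: 1.5 mm / 1000 = 0.0015, 1 mm / 1000 = 0.001.

Emit:
{"api": "step_arm", "payload": {"hand": [0.1, 0.1, 0.1, 0.1], "delta_pos": [[0, 0, 0.001], [0, 0, 0.0015], [0, 0, 0.0015], [0, 0, 0.0015]], "twist": [[0, 0, 0], [0, 0, 0], [0, 0, 0], [0, 0, 0]]}}

```text
clock: 7.7
eef_pos: [450.8, 190.7, 97.3]
ee_rot: [1.0, -0.0, 0.0, 0.0]
wrist_force: [-2.7, -0.4, 6.0]
width: 24.7
gripper_force: 30.0
```

Contact came at TCP z 97.3, which is exactly the seated height. Releasing and moving to the large blue lid.

Scaled: -8 mm / 1000 = -0.008, -2 mm / 1000 = -0.002.

Emit:
{"api": "step_arm", "payload": {"hand": [0.6, 0.6, 0.6, 0.6, 0.6], "delta_pos": [[0, 0, 0], [0, 0, 0], [0, 0, 0], [0, 0, -0.002], [0, 0, -0.008]], "twist": [[0, 0, 0], [0, 0, 0], [0, 0, 0], [0, 0, 0], [0, 0, 0]]}}

```text
clock: 8.12
eef_pos: [450.3, 190.4, 104.4]
ee_rot: [1.0, -0.0, -0.001, 0.0]
wrist_force: [-0.2, -0.2, -0.7]
width: 51.8
gripper_force: 0.0
```

Scaled: 70 mm / 1000 = 0.07, -50 mm / 1000 = -0.05.

Emit:
{"api": "step_arm", "payload": {"hand": [0.6, 0.6, 0.6, 0.6, 0.6], "delta_pos": [[0, 0, -0.015], [0, 0, -0.035], [0, 0.015, -0.05], [0.005, 0.04, -0.05], [0.012, 0.07, -0.05]], "twist": [[0, 0, 0], [0, 0, 0], [0, 0, 0], [0, 0, 0], [0, 0, 0]]}}

```text
clock: 8.53
eef_pos: [463.4, 121.9, 156.5]
ee_rot: [1.0, 0.002, 0.001, -0.001]
wrist_force: [0.4, -0.0, -0.0]
width: 52.8
gripper_force: 0.0
```

Scaled: 170 mm / 1000 = 0.17, 140 mm / 1000 = 0.14.

Emit:
{"api": "step_arm", "payload": {"hand": [0.6, 0.6, 0.6, 0.6, 0.6], "delta_pos": [[0, 0.035, 0], [0, 0.07, 0], [0, 0.105, 0], [-0.005, 0.14, 0], [-0.01, 0.17, 0]], "twist": [[0, 0, 0], [0, 0, 0], [0, 0, 0], [0, 0, 0], [0, 0, 0]]}}

```text
clock: 8.95
eef_pos: [452.6, -51.7, 155.4]
ee_rot: [1.0, -0.001, 0.0, 0.0]
wrist_force: [0.6, 0.4, 1.6]
width: 52.9
gripper_force: 0.0
```

Scaled: 113 mm / 1000 = 0.113, 108 mm / 1000 = 0.108.

Emit:
{"api": "step_arm", "payload": {"hand": [0.6, 0.6, 0.6, 0.6, 0.6], "delta_pos": [[-0.003, 0.035, 0], [-0.006, 0.065, 0.005], [-0.01, 0.09, 0.02], [-0.014, 0.108, 0.038], [-0.015, 0.113, 0.05]], "twist": [[0, 0, 0], [0, 0, 0], [0, 0, 0], [0, 0, 0], [0, 0, 0]]}}

```text
clock: 9.37
eef_pos: [436.6, -165.8, 104.3]
ee_rot: [1.0, -0.002, -0.0, 0.001]
wrist_force: [-0.2, -0.2, 0.2]
width: 52.7
gripper_force: 0.0
```

Emit:
{"api": "step_arm", "payload": {"hand": [0.6, 0.6, 0.6, 0.6, 0.6], "delta_pos": [[0, 0, 0], [0, 0, 0], [0, 0, 0], [0, 0, 0], [0, 0, 0]], "twist": [[0, 0, 0], [0, 0, 0], [0, 0, 0], [0, 0, 0], [0, 0, 0]]}}

```text
clock: 9.78
eef_pos: [438.7, -161.6, 105.7]
ee_rot: [1.0, 0.001, 0.001, 0.0]
wrist_force: [-0.3, -0.7, -0.3]
width: 52.7
gripper_force: 0.0
```

Run:
```python
from bench import robot
from rim import *
C=[]
for n in("top","side"):
    c=robot.camera(n); np.savez(n+"3.npz",**c); C.append(c)
s=robot.state(); print(s['eef_pos'],s['ee_rot'],s['width'])
# seated LO lid: disc underside 86, top 93, r51
print("LO lid",[search(q,450,190,[(51,93)],10) for q in(C[:1],C[1:],C)])
L=[cv2.resize(C[0]["frame"][170:295,165:290,::-1],(400,400)),cv2.resize(C[1]["frame"][80:205,210:340,::-1],(400,400))]
cv2.imwrite("pics/pair3.png",np.hstack(L))
```

```text
[ 438.3455718  -161.82368633  105.3654459 ] [9.99999711e-01 5.04987865e-04 5.62949931e-04 8.19204602e-05] 52.71373218352432
LO lid [(np.float64(453.0), np.float64(193.0), 150), (np.float64(462.0), np.float64(186.5), 18), (np.float64(453.0), np.float64(192.5), 162)]
```

View pics/pair3.png

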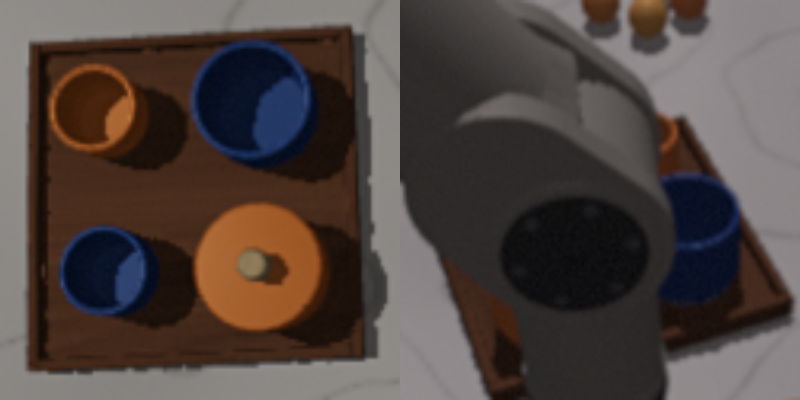

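The large orange lid is seated on its pot at crop pixel (258,265). Descending on the large blue lid.

Emit:
{"api": "step_arm", "payload": {"hand": [0.6, 0.6, 0.6, 0.6, 0.6], "delta_pos": [[-0.0005, 0.001, 0.006], [-0.0005, 0.001, 0.024], [-0.0005, 0.001, 0.043], [-0.0005, 0.001, 0.06], [-0.0005, 0.001, 0.067]], "twist": [[0, 0, 0], [0, 0, 0], [0, 0, 0], [0, 0, 0], [0, 0, 0]]}}

```text
clock: 10.3
eef_pos: [436.0, -162.9, 35.8]
ee_rot: [1.0, 0.0, -0.001, -0.0]
wrist_force: [-0.2, 0.2, -0.2]
width: 52.6
gripper_force: 0.0
```

Emit:
{"api": "step_arm", "payload": {"hand": [0.6, 0.6, 0.6, 0.6, 0.6], "delta_pos": [[0, 0, 0], [0, 0, 0], [0, 0, 0], [0, 0, 0], [0, 0, 0]], "twist": [[0, 0, 0], [0, 0, 0], [0, 0, 0], [0, 0, 0], [0, 0, 0]]}}

```text
clock: 10.72
eef_pos: [437.9, -163.5, 38.5]
ee_rot: [1.0, -0.0, 0.001, 0.0]
wrist_force: [-0.2, 0.0, -0.3]
width: 52.8
gripper_force: 0.0
```

Emit:
{"api": "step_arm", "payload": {"hand": [0.25, 0.15, 0.1, 0.1, 0.1], "delta_pos": [[0, 0, 0], [0, 0, 0], [0, 0, 0], [0, 0, 0], [0, 0, 0]], "twist": [[0, 0, 0], [0, 0, 0], [0, 0, 0], [0, 0, 0], [0, 0, 0]], "squeeze": 30}}

```text
clock: 11.13
eef_pos: [437.3, -163.3, 37.8]
ee_rot: [1.0, -0.0, 0.0, -0.0]
wrist_force: [0.2, -1.3, 1.4]
width: 25.4
gripper_force: 30.0
```

Emit:
{"api": "step_arm", "payload": {"hand": [0.1, 0.1, 0.1], "delta_pos": [[0, 0, 0], [0, 0, 0], [0, 0, 0]], "twist": [[0, 0, 0], [0, 0, 0], [0, 0, 0]]}}

```text
clock: 11.38
eef_pos: [437.3, -163.3, 37.8]
ee_rot: [1.0, -0.0, 0.0, -0.0]
wrist_force: [-0.2, -0.2, 1.9]
width: 25.4
gripper_force: 30.0
```

Emit:
{"api": "step_arm", "payload": {"hand": [0.1, 0.1, 0.1, 0.1, 0.1], "delta_pos": [[0, 0, -0.008], [0, 0, -0.03], [0.005, 0, -0.06], [0.012, -0.01, -0.092], [0.022, -0.03, -0.112]], "twist": [[0, 0, 0], [0, 0, 0], [0, 0, 0], [0, 0, 0], [0, 0, 0]]}}

```text
clock: 11.8
eef_pos: [459.4, -135.5, 152.8]
ee_rot: [1.0, -0.002, 0.001, 0.001]
wrist_force: [0.7, 0.2, -0.8]
width: 25.2
gripper_force: 30.0
```

Scaled: -150 mm / 1000 = -0.15, -120 mm / 1000 = -0.12.

Emit:
{"api": "step_arm", "payload": {"hand": [0.1, 0.1, 0.1, 0.1, 0.1], "delta_pos": [[0.015, -0.03, 0], [0.03, -0.06, 0], [0.045, -0.09, 0], [0.06, -0.12, 0], [0.075, -0.15, 0]], "twist": [[0, 0, 0], [0, 0, 0], [0, 0, 0], [0, 0, 0], [0, 0, 0]]}}

```text
clock: 12.22
eef_pos: [534.5, 18.0, 150.2]
ee_rot: [1.0, -0.0, -0.0, 0.0]
wrist_force: [-0.3, -0.2, -1.5]
width: 25.1
gripper_force: 30.0
```

Emit:
{"api": "step_arm", "payload": {"hand": [0.1, 0.1, 0.1, 0.1, 0.1], "delta_pos": [[0.012, -0.033, 0], [0.024, -0.07, 0], [0.038, -0.112, 0], [0.048, -0.153, 0], [0.055, -0.186, 0]], "twist": [[0, 0, 0], [0, 0, 0], [0, 0, 0], [0, 0, 0], [0, 0, 0]]}}

```text
clock: 12.63
eef_pos: [589.5, 205.2, 150.0]
ee_rot: [1.0, 0.0, -0.0, -0.0]
wrist_force: [0.4, -0.3, -0.9]
width: 25.6
gripper_force: 30.0
```

Emit:
{"api": "step_arm", "payload": {"hand": [0.1, 0.1, 0.1, 0.1, 0.1], "delta_pos": [[0, 0, 0], [0, 0, 0], [0, 0, 0], [0, 0, 0], [0, 0, 0]], "twist": [[0, 0, 0], [0, 0, 0], [0, 0, 0], [0, 0, 0], [0, 0, 0]]}}

```text
clock: 13.05
eef_pos: [589.4, 200.5, 149.8]
ee_rot: [1.0, -0.001, -0.0, 0.001]
wrist_force: [-0.3, -0.8, -1.0]
width: 25.2
gripper_force: 30.0
```

Emit:
{"api": "step_arm", "payload": {"hand": [0.1, 0.1, 0.1], "delta_pos": [[0, 0, 0], [0, 0, 0], [0, 0, 0]], "twist": [[0, 0, 0], [0, 0, 0], [0, 0, 0]]}}

```text
clock: 13.3
eef_pos: [589.4, 202.0, 149.9]
ee_rot: [1.0, -0.001, 0.0, 0.0]
wrist_force: [-0.6, -0.3, -0.7]
width: 25.5
gripper_force: 30.0
```

Scaled: 41 mm / 1000 = 0.041, 37 mm / 1000 = 0.037.

Emit:
{"api": "step_arm", "payload": {"hand": [0.1, 0.1, 0.1, 0.1, 0.1], "delta_pos": [[0, 0, 0.008], [0, 0, 0.018], [0, 0, 0.028], [0, 0, 0.037], [0, 0, 0.041]], "twist": [[0, 0, 0], [0, 0, 0], [0, 0, 0], [0, 0, 0], [0, 0, 0]]}}

```text
clock: 13.72
eef_pos: [588.1, 202.2, 106.3]
ee_rot: [1.0, 0.0, -0.001, 0.001]
wrist_force: [-0.3, 0.3, -2.0]
width: 25.0
gripper_force: 30.0
```

Scaled: 5 mm / 1000 = 0.005, 3 mm / 1000 = 0.003.

Emit:
{"api": "step_arm", "payload": {"hand": [0.1, 0.1, 0.1, 0.1, 0.1], "delta_pos": [[0, 0, 0], [0, 0, 0.001], [0, 0, 0.003], [0, 0, 0.005], [0, 0, 0.005]], "twist": [[0, 0, 0], [0, 0, 0], [0, 0, 0], [0, 0, 0], [0, 0, 0]]}}

```text
clock: 14.13
eef_pos: [589.3, 202.7, 103.7]
ee_rot: [1.0, -0.0, 0.0, 0.0]
wrist_force: [0.4, -0.1, -2.4]
width: 25.1
gripper_force: 30.0
```

Emit:
{"api": "step_arm", "payload": {"hand": [0.1, 0.1], "delta_pos": [[0, 0, 0], [0, 0, 0]], "twist": [[0, 0, 0], [0, 0, 0]]}}

```text
clock: 14.3
eef_pos: [589.4, 202.7, 104.0]
ee_rot: [1.0, -0.0, 0.0, -0.0]
wrist_force: [0.4, -0.1, -1.2]
width: 25.3
gripper_force: 30.0
```

Scaled: 6 mm / 1000 = 0.006, 5 mm / 1000 = 0.005.

Emit:
{"api": "step_arm", "payload": {"hand": [0.1, 0.1, 0.1, 0.1, 0.1], "delta_pos": [[0, 0, 0.001], [0, 0, 0.003], [0, 0, 0.005], [0, 0, 0.006], [0, 0, 0.006]], "twist": [[0, 0, 0], [0, 0, 0], [0, 0, 0], [0, 0, 0], [0, 0, 0]]}}

```text
clock: 14.72
eef_pos: [589.0, 202.5, 97.3]
ee_rot: [1.0, -0.0, -0.0, 0.0]
wrist_force: [-0.2, 0.2, -1.4]
width: 25.2
gripper_force: 30.0
```

Scaled: 1.5 mm / 1000 = 0.0015, 1 mm / 1000 = 0.001.

Emit:
{"api": "step_arm", "payload": {"hand": [0.1, 0.1, 0.1, 0.1], "delta_pos": [[0, 0, 0.001], [0, 0, 0.0015], [0, 0, 0.0015], [0, 0, 0.0015]], "twist": [[0, 0, 0], [0, 0, 0], [0, 0, 0], [0, 0, 0]]}}

```text
clock: 15.05
eef_pos: [589.4, 202.7, 96.9]
ee_rot: [1.0, -0.0, 0.0, 0.0]
wrist_force: [-3.2, -1.3, 5.9]
width: 25.1
gripper_force: 30.0
```

Contact again at the seated height (96.9). Releasing and going to the small orange lid at (561,-320).

Scaled: -8 mm / 1000 = -0.008, -2 mm / 1000 = -0.002.

Emit:
{"api": "step_arm", "payload": {"hand": [0.6, 0.6, 0.6, 0.6, 0.6], "delta_pos": [[0, 0, 0], [0, 0, 0], [0, 0, 0], [0, 0, -0.002], [0, 0, -0.008]], "twist": [[0, 0, 0], [0, 0, 0], [0, 0, 0], [0, 0, 0], [0, 0, 0]]}}

```text
clock: 15.47
eef_pos: [588.8, 202.4, 103.6]
ee_rot: [1.0, -0.0, -0.001, 0.0]
wrist_force: [-0.8, 1.1, 0.6]
width: 52.1
gripper_force: 0.0
```

Scaled: 80 mm / 1000 = 0.08, -50 mm / 1000 = -0.05.

Emit:
{"api": "step_arm", "payload": {"hand": [0.6, 0.6, 0.6, 0.6, 0.6], "delta_pos": [[0, 0, -0.015], [0, 0, -0.035], [0, 0.015, -0.05], [0, 0.045, -0.05], [0, 0.08, -0.05]], "twist": [[0, 0, 0], [0, 0, 0], [0, 0, 0], [0, 0, 0], [0, 0, 0]]}}

```text
clock: 15.88
eef_pos: [590.1, 124.7, 156.2]
ee_rot: [1.0, 0.002, 0.002, -0.001]
wrist_force: [1.1, 0.0, -0.6]
width: 52.9
gripper_force: 0.0
```

Scaled: 180 mm / 1000 = 0.18, 144 mm / 1000 = 0.144.

Emit:
{"api": "step_arm", "payload": {"hand": [0.6, 0.6, 0.6, 0.6, 0.6], "delta_pos": [[-0.002, 0.036, 0], [-0.004, 0.072, 0], [-0.006, 0.108, 0], [-0.008, 0.144, 0], [-0.01, 0.18, 0]], "twist": [[0, 0, 0], [0, 0, 0], [0, 0, 0], [0, 0, 0], [0, 0, 0]]}}

```text
clock: 16.3
eef_pos: [579.2, -59.0, 155.0]
ee_rot: [1.0, -0.0, 0.0, 0.0]
wrist_force: [-0.2, -0.3, 0.7]
width: 52.6
gripper_force: 0.0
```

Scaled: 180 mm / 1000 = 0.18, 144 mm / 1000 = 0.144.

Emit:
{"api": "step_arm", "payload": {"hand": [0.6, 0.6, 0.6, 0.6, 0.6], "delta_pos": [[-0.002, 0.036, 0], [-0.004, 0.072, 0], [-0.006, 0.108, 0], [-0.01, 0.144, 0], [-0.014, 0.18, 0]], "twist": [[0, 0, 0], [0, 0, 0], [0, 0, 0], [0, 0, 0], [0, 0, 0]]}}

```text
clock: 16.72
eef_pos: [565.2, -239.1, 155.0]
ee_rot: [1.0, 0.0, 0.0, 0.0]
wrist_force: [0.8, -0.7, 0.8]
width: 52.7
gripper_force: 0.0
```

Scaled: 83 mm / 1000 = 0.083, 76 mm / 1000 = 0.076.

Emit:
{"api": "step_arm", "payload": {"hand": [0.6, 0.6, 0.6, 0.6, 0.6], "delta_pos": [[-0.002, 0.033, 0.005], [-0.003, 0.058, 0.02], [-0.004, 0.076, 0.038], [-0.004, 0.083, 0.052], [-0.004, 0.083, 0.06]], "twist": [[0, 0, 0], [0, 0, 0], [0, 0, 0], [0, 0, 0], [0, 0, 0]]}}

```text
clock: 17.13
eef_pos: [559.9, -322.0, 92.6]
ee_rot: [1.0, -0.002, -0.001, -0.0]
wrist_force: [-0.0, -0.5, 0.1]
width: 52.6
gripper_force: 0.0
```

Emit:
{"api": "step_arm", "payload": {"hand": [0.6, 0.6, 0.6, 0.6, 0.6], "delta_pos": [[0, 0, 0], [0, 0, 0], [0, 0, 0], [0, 0, 0], [0, 0, 0]], "twist": [[0, 0, 0], [0, 0, 0], [0, 0, 0], [0, 0, 0], [0, 0, 0]]}}

```text
clock: 17.55
eef_pos: [562.2, -319.5, 95.3]
ee_rot: [1.0, 0.001, 0.001, 0.0]
wrist_force: [0.2, 0.5, -0.0]
width: 52.4
gripper_force: 0.0
```

Emit:
{"api": "step_arm", "payload": {"hand": [0.6, 0.6, 0.6], "delta_pos": [[0, 0, 0], [0, 0, 0], [0, 0, 0]], "twist": [[0, 0, 0], [0, 0, 0], [0, 0, 0]]}}

```text
clock: 17.8
eef_pos: [561.4, -320.3, 94.6]
ee_rot: [1.0, -0.0, 0.0, 0.0]
wrist_force: [-0.2, 0.1, 0.4]
width: 53.0
gripper_force: 0.0
```

Run:
```python
from bench import robot
from rim import *
C=[]
for n in("top","side"):
    c=robot.camera(n); np.savez(n+"4.npz",**c); C.append(c)
s=robot.state(); print(s['eef_pos'],s['ee_rot'],s['width'])
for k in("SBp","SOp"):
    ro,ri,z,x,y=POT[k]; print(k,[search(q,x,y,[(ro,z),(ri,z)],12) for q in(C[:1],C[1:],C)])
L=[cv2.resize(C[0]["frame"][170:295,165:290,::-1],(400,400)),cv2.resize(C[1]["frame"][80:205,210:340,::-1],(400,400))]
cv2.imwrite("pics/pair4.png",np.hstack(L))
```

```text
[ 561.26328733 -320.3773835    94.37798826] [ 9.99999992e-01 -1.07510154e-04  5.48680273e-05  4.80997158e-05] 52.895098080242356
SBp [(np.float64(445.0), np.float64(322.0), 255), (np.float64(433.0), np.float64(313.0), 20), (np.float64(445.0), np.float64(322.0), 259)]
SOp [(np.float64(582.0), np.float64(341.5), 259), (np.float64(594.0), np.float64(359.0), 13), (np.float64(582.0), np.float64(341.5), 270)]
```

View pics/pair4.png

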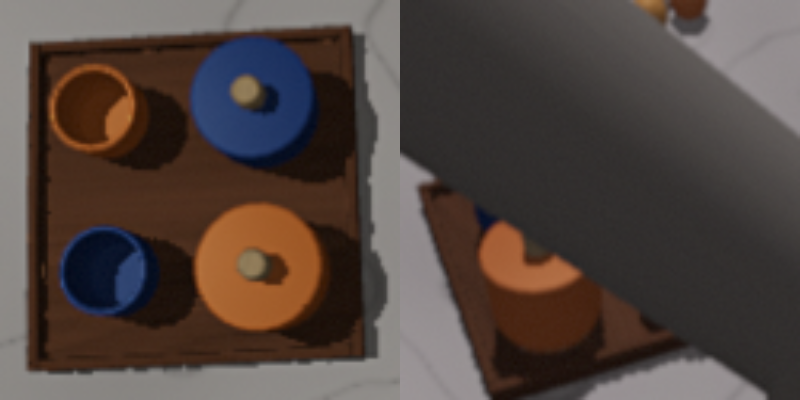

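Both large lids sit level on their pots, at crop pixels (252,100) and (258,265), and the small pots haven't moved. Descending 56 mm on the small orange lid.

Scaled: 56 mm / 1000 = 0.056, 50 mm / 1000 = 0.05.

Emit:
{"api": "step_arm", "payload": {"hand": [0.6, 0.6, 0.6, 0.6, 0.6], "delta_pos": [[0, 0, 0.006], [0, 0, 0.02], [0, 0, 0.036], [0, 0, 0.05], [0, 0, 0.056]], "twist": [[0, 0, 0], [0, 0, 0], [0, 0, 0], [0, 0, 0], [0, 0, 0]]}}

```text
clock: 18.32
eef_pos: [559.5, -319.5, 35.0]
ee_rot: [1.0, 0.0, -0.002, -0.001]
wrist_force: [-0.0, -0.9, 0.1]
width: 52.7
gripper_force: 0.0
```

Emit:
{"api": "step_arm", "payload": {"hand": [0.6, 0.6, 0.6, 0.6, 0.6], "delta_pos": [[0, 0, 0], [0, 0, 0], [0, 0, 0], [0, 0, 0], [0, 0, 0]], "twist": [[0, 0, 0], [0, 0, 0], [0, 0, 0], [0, 0, 0], [0, 0, 0]]}}

```text
clock: 18.73
eef_pos: [561.7, -320.6, 39.0]
ee_rot: [1.0, -0.0, 0.001, 0.0]
wrist_force: [0.1, -0.5, -0.1]
width: 52.5
gripper_force: 0.0
```

Emit:
{"api": "step_arm", "payload": {"hand": [0.25, 0.15, 0.1, 0.1, 0.1], "delta_pos": [[0, 0, 0], [0, 0, 0], [0, 0, 0], [0, 0, 0], [0, 0, 0]], "twist": [[0, 0, 0], [0, 0, 0], [0, 0, 0], [0, 0, 0], [0, 0, 0]], "squeeze": 30}}

```text
clock: 19.15
eef_pos: [561.3, -320.4, 38.4]
ee_rot: [1.0, -0.0, 0.0, 0.0]
wrist_force: [0.1, 0.8, 0.6]
width: 25.0
gripper_force: 30.0
```

Emit:
{"api": "step_arm", "payload": {"hand": [0.1, 0.1, 0.1], "delta_pos": [[0, 0, 0], [0, 0, 0], [0, 0, 0]], "twist": [[0, 0, 0], [0, 0, 0], [0, 0, 0]]}}

```text
clock: 19.4
eef_pos: [561.3, -320.4, 38.4]
ee_rot: [1.0, -0.0, 0.0, 0.0]
wrist_force: [-0.9, 0.6, 1.3]
width: 25.2
gripper_force: 30.0
```

Scaled: -130 mm / 1000 = -0.13, -105 mm / 1000 = -0.105.

Emit:
{"api": "step_arm", "payload": {"hand": [0.1, 0.1, 0.1, 0.1, 0.1], "delta_pos": [[0, 0, -0.008], [0, 0, -0.035], [0, 0, -0.07], [0, -0.01, -0.105], [0, -0.035, -0.13]], "twist": [[0, 0, 0], [0, 0, 0], [0, 0, 0], [0, 0, 0], [0, 0, 0]]}}

```text
clock: 19.82
eef_pos: [561.1, -289.6, 171.7]
ee_rot: [1.0, -0.003, 0.001, 0.002]
wrist_force: [0.7, 0.4, -0.0]
width: 24.9
gripper_force: 30.0
```

Scaled: -178 mm / 1000 = -0.178, -142 mm / 1000 = -0.142.

Emit:
{"api": "step_arm", "payload": {"hand": [0.1, 0.1, 0.1, 0.1, 0.1], "delta_pos": [[0.001, -0.035, -0.005], [0.002, -0.07, -0.01], [0.003, -0.106, -0.01], [0.004, -0.142, -0.01], [0.005, -0.178, -0.01]], "twist": [[0, 0, 0], [0, 0, 0], [0, 0, 0], [0, 0, 0], [0, 0, 0]]}}

```text
clock: 20.23
eef_pos: [566.0, -105.7, 179.0]
ee_rot: [1.0, -0.0, 0.0, 0.0]
wrist_force: [0.0, -0.2, -0.5]
width: 25.0
gripper_force: 30.0
```

Scaled: -180 mm / 1000 = -0.18, -144 mm / 1000 = -0.144.

Emit:
{"api": "step_arm", "payload": {"hand": [0.1, 0.1, 0.1, 0.1, 0.1], "delta_pos": [[0.001, -0.036, 0], [0.002, -0.072, 0], [0.003, -0.108, 0], [0.004, -0.144, 0], [0.005, -0.18, 0]], "twist": [[0, 0, 0], [0, 0, 0], [0, 0, 0], [0, 0, 0], [0, 0, 0]]}}

```text
clock: 20.65
eef_pos: [570.9, 74.3, 178.8]
ee_rot: [1.0, -0.0, 0.0, 0.0]
wrist_force: [-0.2, 0.2, -0.9]
width: 25.4
gripper_force: 30.0
```

Scaled: -169 mm / 1000 = -0.169, -137 mm / 1000 = -0.137.

Emit:
{"api": "step_arm", "payload": {"hand": [0.1, 0.1, 0.1, 0.1, 0.1], "delta_pos": [[0.001, -0.036, 0], [0.002, -0.07, 0], [0.004, -0.104, 0], [0.005, -0.137, 0], [0.006, -0.169, 0]], "twist": [[0, 0, 0], [0, 0, 0], [0, 0, 0], [0, 0, 0], [0, 0, 0]]}}

```text
clock: 21.07
eef_pos: [577.0, 243.5, 178.7]
ee_rot: [1.0, 0.0, 0.0, -0.0]
wrist_force: [-0.4, -0.8, -1.3]
width: 25.6
gripper_force: 30.0
```

Scaled: -99 mm / 1000 = -0.099, -90 mm / 1000 = -0.09.

Emit:
{"api": "step_arm", "payload": {"hand": [0.1, 0.1, 0.1, 0.1, 0.1], "delta_pos": [[0.002, -0.03, 0], [0.004, -0.055, 0], [0.005, -0.075, 0], [0.005, -0.09, 0], [0.005, -0.099, 0]], "twist": [[0, 0, 0], [0, 0, 0], [0, 0, 0], [0, 0, 0], [0, 0, 0]]}}

```text
clock: 21.48
eef_pos: [581.6, 342.9, 178.4]
ee_rot: [1.0, 0.001, -0.0, -0.0]
wrist_force: [0.2, 0.5, -0.0]
width: 25.1
gripper_force: 30.0
```

Scaled: 40 mm / 1000 = 0.04, 25 mm / 1000 = 0.025.

Emit:
{"api": "step_arm", "payload": {"hand": [0.1, 0.1, 0.1, 0.1, 0.1], "delta_pos": [[0, 0, 0], [0, 0, 0], [0, 0, 0.01], [0, 0, 0.025], [0, 0, 0.04]], "twist": [[0, 0, 0], [0, 0, 0], [0, 0, 0], [0, 0, 0], [0, 0, 0]]}}

```text
clock: 21.9
eef_pos: [583.2, 338.6, 137.7]
ee_rot: [1.0, -0.001, 0.001, 0.0]
wrist_force: [0.1, -0.3, -1.2]
width: 25.2
gripper_force: 30.0
```

Scaled: 25 mm / 1000 = 0.025, 20 mm / 1000 = 0.02.

Emit:
{"api": "step_arm", "payload": {"hand": [0.1, 0.1, 0.1, 0.1, 0.1], "delta_pos": [[0, 0, 0.01], [0, 0, 0.02], [0, 0, 0.025], [0, 0, 0.025], [0, 0, 0.025]], "twist": [[0, 0, 0], [0, 0, 0], [0, 0, 0], [0, 0, 0], [0, 0, 0]]}}

```text
clock: 22.32
eef_pos: [582.5, 340.5, 113.3]
ee_rot: [1.0, -0.0, 0.0, 0.0]
wrist_force: [0.3, -0.3, -0.3]
width: 25.2
gripper_force: 30.0
```

Run:
```python
from bench import robot
for n in("top","side","top"):robot.camera(n)
s=robot.state(); print(s['eef_pos'],s['ee_rot'],s['joints'],s['wrist_force'])
```

```text
[582.82928836 341.00673525 114.13836466] [ 9.99999730e-01 -5.27070520e-05  6.16883759e-04 -3.96150123e-04] [-0.46074697  0.59485085 -0.23032758  1.63398485  0.16044777  0.92984927
 -2.31975539] [ 0.06274947  1.04451938 -0.79236644]
```

Scaled: 18 mm / 1000 = 0.018, 15 mm / 1000 = 0.015.

Emit:
{"api": "step_arm", "payload": {"hand": [0.1, 0.1, 0.1, 0.1, 0.1], "delta_pos": [[0, -0.0005, 0.005], [0, -0.0005, 0.01], [0, -0.0005, 0.015], [0, -0.0005, 0.018], [0, -0.0005, 0.018]], "twist": [[0, 0, 0], [0, 0, 0], [0, 0, 0], [0, 0, 0], [0, 0, 0]]}}

```text
clock: 22.88
eef_pos: [581.7, 340.7, 94.0]
ee_rot: [1.0, -0.0, -0.001, 0.001]
wrist_force: [-0.2, 0.5, -1.2]
width: 25.2
gripper_force: 30.0
```

Scaled: 5 mm / 1000 = 0.005, 3 mm / 1000 = 0.003.

Emit:
{"api": "step_arm", "payload": {"hand": [0.1, 0.1, 0.1, 0.1, 0.1], "delta_pos": [[0, 0, 0.001], [0, 0, 0.003], [0, 0, 0.005], [0, 0, 0.005], [0, 0, 0.005]], "twist": [[0, 0, 0], [0, 0, 0], [0, 0, 0], [0, 0, 0], [0, 0, 0]]}}

```text
clock: 23.3
eef_pos: [582.3, 341.1, 90.2]
ee_rot: [1.0, -0.0, -0.0, 0.0]
wrist_force: [0.7, -0.7, -1.2]
width: 25.8
gripper_force: 30.0
```

Emit:
{"api": "step_arm", "payload": {"hand": [0.1, 0.1], "delta_pos": [[0, 0, 0], [0, 0, 0]], "twist": [[0, 0, 0], [0, 0, 0]]}}

```text
clock: 23.47
eef_pos: [582.4, 341.2, 90.4]
ee_rot: [1.0, -0.0, 0.0, -0.0]
wrist_force: [-0.3, 0.1, -1.2]
width: 24.9
gripper_force: 30.0
```

Emit:
{"api": "step_arm", "payload": {"hand": [0.1, 0.1, 0.1, 0.1, 0.1], "delta_pos": [[0, 0, 0.001], [0, 0, 0.003], [0, 0, 0.005], [0, 0, 0.006], [0, 0, 0.006]], "twist": [[0, 0, 0], [0, 0, 0], [0, 0, 0], [0, 0, 0], [0, 0, 0]]}}

```text
clock: 23.88
eef_pos: [582.1, 341.0, 83.8]
ee_rot: [1.0, -0.0, -0.0, 0.0]
wrist_force: [-0.1, 0.3, -0.9]
width: 25.3
gripper_force: 30.0
```

Emit:
{"api": "step_arm", "payload": {"hand": [0.1, 0.1, 0.1, 0.1], "delta_pos": [[0, 0, 0.001], [0, 0, 0.0015], [0, 0, 0.0015], [0, 0, 0.0015]], "twist": [[0, 0, 0], [0, 0, 0], [0, 0, 0], [0, 0, 0]]}}

```text
clock: 24.22
eef_pos: [582.4, 341.2, 83.3]
ee_rot: [1.0, -0.0, 0.0, -0.0]
wrist_force: [-1.5, -1.7, 4.3]
width: 25.2
gripper_force: 30.0
```

Seated at 83.3. On to the small blue lid at (568.7,-177).

Scaled: -8 mm / 1000 = -0.008, -2 mm / 1000 = -0.002.

Emit:
{"api": "step_arm", "payload": {"hand": [0.6, 0.6, 0.6, 0.6, 0.6], "delta_pos": [[0, 0, 0], [0, 0, 0], [0, 0, 0], [0, 0, -0.002], [0, 0, -0.008]], "twist": [[0, 0, 0], [0, 0, 0], [0, 0, 0], [0, 0, 0], [0, 0, 0]]}}

```text
clock: 24.63
eef_pos: [581.7, 340.8, 89.9]
ee_rot: [1.0, 0.0, -0.001, 0.001]
wrist_force: [-0.4, -0.1, -0.1]
width: 51.8
gripper_force: 0.0
```

Emit:
{"api": "step_arm", "payload": {"hand": [0.6, 0.6, 0.6, 0.6, 0.6], "delta_pos": [[0, 0, -0.015], [0, 0, -0.04], [0, 0.005, -0.065], [0, 0.025, -0.072], [0, 0.058, -0.072]], "twist": [[0, 0, 0], [0, 0, 0], [0, 0, 0], [0, 0, 0], [0, 0, 0]]}}

```text
clock: 25.05
eef_pos: [582.9, 288.1, 166.5]
ee_rot: [1.0, 0.003, 0.002, -0.003]
wrist_force: [0.4, 0.5, -0.1]
width: 52.6
gripper_force: 0.0
```

Scaled: 180 mm / 1000 = 0.18, 144 mm / 1000 = 0.144.

Emit:
{"api": "step_arm", "payload": {"hand": [0.6, 0.6, 0.6, 0.6, 0.6], "delta_pos": [[-0.001, 0.036, 0], [-0.002, 0.072, 0], [-0.003, 0.108, 0], [-0.004, 0.144, 0], [-0.005, 0.18, 0]], "twist": [[0, 0, 0], [0, 0, 0], [0, 0, 0], [0, 0, 0], [0, 0, 0]]}}

```text
clock: 25.47
eef_pos: [577.3, 101.6, 163.5]
ee_rot: [1.0, 0.0, 0.0, -0.0]
wrist_force: [0.3, -0.6, 0.0]
width: 52.9
gripper_force: 0.0
```

Scaled: 180 mm / 1000 = 0.18, 144 mm / 1000 = 0.144.

Emit:
{"api": "step_arm", "payload": {"hand": [0.6, 0.6, 0.6, 0.6, 0.6], "delta_pos": [[-0.001, 0.036, 0], [-0.002, 0.072, 0], [-0.003, 0.108, 0], [-0.004, 0.144, 0], [-0.005, 0.18, 0]], "twist": [[0, 0, 0], [0, 0, 0], [0, 0, 0], [0, 0, 0], [0, 0, 0]]}}

```text
clock: 25.88
eef_pos: [572.2, -78.5, 163.5]
ee_rot: [1.0, -0.0, 0.001, 0.0]
wrist_force: [1.3, -0.4, -0.5]
width: 52.9
gripper_force: 0.0
```

Emit:
{"api": "step_arm", "payload": {"hand": [0.6, 0.6, 0.6, 0.6, 0.6], "delta_pos": [[-0.001, 0.033, 0.005], [-0.002, 0.062, 0.02], [-0.003, 0.085, 0.042], [-0.004, 0.097, 0.058], [-0.004, 0.1, 0.066]], "twist": [[0, 0, 0], [0, 0, 0], [0, 0, 0], [0, 0, 0], [0, 0, 0]]}}

```text
clock: 26.3
eef_pos: [566.6, -180.3, 95.2]
ee_rot: [1.0, -0.002, -0.001, 0.0]
wrist_force: [-0.0, -0.2, -0.1]
width: 52.8
gripper_force: 0.0
```

Emit:
{"api": "step_arm", "payload": {"hand": [0.6, 0.6, 0.6, 0.6, 0.6], "delta_pos": [[0, 0, 0], [0, 0, 0], [0, 0, 0], [0, 0, 0], [0, 0, 0]], "twist": [[0, 0, 0], [0, 0, 0], [0, 0, 0], [0, 0, 0], [0, 0, 0]]}}

```text
clock: 26.72
eef_pos: [569.2, -175.7, 97.9]
ee_rot: [1.0, 0.001, 0.001, 0.0]
wrist_force: [0.9, 0.0, 0.3]
width: 52.5
gripper_force: 0.0
```

Emit:
{"api": "step_arm", "payload": {"hand": [0.6, 0.6, 0.6], "delta_pos": [[0, 0, 0], [0, 0, 0], [0, 0, 0]], "twist": [[0, 0, 0], [0, 0, 0], [0, 0, 0]]}}

```text
clock: 26.97
eef_pos: [568.4, -176.6, 97.0]
ee_rot: [1.0, 0.0, 0.0, 0.0]
wrist_force: [-0.2, -0.8, -1.5]
width: 52.7
gripper_force: 0.0
```

Scaled: 58.5 mm / 1000 = 0.0585, 52 mm / 1000 = 0.052.

Emit:
{"api": "step_arm", "payload": {"hand": [0.6, 0.6, 0.6, 0.6, 0.6], "delta_pos": [[0, 0, 0.006], [0, 0, 0.021], [0, 0, 0.038], [0, 0, 0.052], [0, 0, 0.0585]], "twist": [[0, 0, 0], [0, 0, 0], [0, 0, 0], [0, 0, 0], [0, 0, 0]]}}

```text
clock: 27.38
eef_pos: [566.9, -176.5, 36.1]
ee_rot: [1.0, -0.0, -0.001, -0.0]
wrist_force: [-0.9, 0.6, 0.6]
width: 52.7
gripper_force: 0.0
```

Emit:
{"api": "step_arm", "payload": {"hand": [0.6, 0.6, 0.6, 0.6, 0.6], "delta_pos": [[0, 0, 0], [0, 0, 0], [0, 0, 0], [0, 0, 0], [0, 0, 0]], "twist": [[0, 0, 0], [0, 0, 0], [0, 0, 0], [0, 0, 0], [0, 0, 0]]}}

```text
clock: 27.8
eef_pos: [568.9, -177.0, 39.1]
ee_rot: [1.0, -0.0, 0.001, 0.0]
wrist_force: [-0.9, -0.1, 0.4]
width: 52.6
gripper_force: 0.0
```

Emit:
{"api": "step_arm", "payload": {"hand": [0.25, 0.15, 0.1, 0.1, 0.1], "delta_pos": [[0, 0, 0], [0, 0, 0], [0, 0, 0], [0, 0, 0], [0, 0, 0]], "twist": [[0, 0, 0], [0, 0, 0], [0, 0, 0], [0, 0, 0], [0, 0, 0]], "squeeze": 30}}

```text
clock: 28.22
eef_pos: [568.3, -176.8, 38.3]
ee_rot: [1.0, -0.0, 0.0, 0.0]
wrist_force: [-0.6, 0.5, 1.0]
width: 25.2
gripper_force: 30.0
```

Emit:
{"api": "step_arm", "payload": {"hand": [0.1, 0.1, 0.1], "delta_pos": [[0, 0, 0], [0, 0, 0], [0, 0, 0]], "twist": [[0, 0, 0], [0, 0, 0], [0, 0, 0]]}}

```text
clock: 28.47
eef_pos: [568.3, -176.9, 38.4]
ee_rot: [1.0, -0.0, 0.0, 0.0]
wrist_force: [-0.6, -0.9, 1.5]
width: 25.0
gripper_force: 30.0
```

Scaled: -130 mm / 1000 = -0.13, -105 mm / 1000 = -0.105.

Emit:
{"api": "step_arm", "payload": {"hand": [0.1, 0.1, 0.1, 0.1, 0.1], "delta_pos": [[0, 0, -0.008], [0, 0, -0.035], [0, 0, -0.07], [-0.002, -0.01, -0.105], [-0.008, -0.035, -0.13]], "twist": [[0, 0, 0], [0, 0, 0], [0, 0, 0], [0, 0, 0], [0, 0, 0]]}}

```text
clock: 28.88
eef_pos: [561.3, -145.6, 171.6]
ee_rot: [1.0, -0.003, 0.002, 0.001]
wrist_force: [0.5, -0.6, -0.8]
width: 25.2
gripper_force: 30.0
```

Scaled: -170 mm / 1000 = -0.17, -136 mm / 1000 = -0.136.

Emit:
{"api": "step_arm", "payload": {"hand": [0.1, 0.1, 0.1, 0.1, 0.1], "delta_pos": [[-0.008, -0.034, -0.005], [-0.016, -0.068, -0.01], [-0.024, -0.102, -0.01], [-0.032, -0.136, -0.01], [-0.04, -0.17, -0.01]], "twist": [[0, 0, 0], [0, 0, 0], [0, 0, 0], [0, 0, 0], [0, 0, 0]]}}

```text
clock: 29.3
eef_pos: [519.6, 29.6, 179.0]
ee_rot: [1.0, -0.0, 0.0, 0.0]
wrist_force: [0.0, -0.2, -1.1]
width: 25.1
gripper_force: 30.0
```

Scaled: -170 mm / 1000 = -0.17, -136 mm / 1000 = -0.136.

Emit:
{"api": "step_arm", "payload": {"hand": [0.1, 0.1, 0.1, 0.1, 0.1], "delta_pos": [[-0.009, -0.034, 0], [-0.018, -0.068, 0], [-0.027, -0.102, 0], [-0.036, -0.136, 0], [-0.045, -0.17, 0]], "twist": [[0, 0, 0], [0, 0, 0], [0, 0, 0], [0, 0, 0], [0, 0, 0]]}}

```text
clock: 29.72
eef_pos: [474.6, 199.5, 178.8]
ee_rot: [1.0, -0.0, 0.0, 0.0]
wrist_force: [0.2, -0.3, -0.9]
width: 24.9
gripper_force: 30.0
```

Scaled: -124 mm / 1000 = -0.124, -114 mm / 1000 = -0.114.

Emit:
{"api": "step_arm", "payload": {"hand": [0.1, 0.1, 0.1, 0.1, 0.1], "delta_pos": [[-0.008, -0.033, 0], [-0.016, -0.065, 0], [-0.022, -0.092, 0], [-0.027, -0.114, 0], [-0.03, -0.124, 0]], "twist": [[0, 0, 0], [0, 0, 0], [0, 0, 0], [0, 0, 0], [0, 0, 0]]}}

```text
clock: 30.13
eef_pos: [443.8, 325.8, 178.8]
ee_rot: [1.0, 0.002, 0.0, -0.001]
wrist_force: [0.1, 1.2, -0.4]
width: 25.3
gripper_force: 30.0
```

Scaled: 40 mm / 1000 = 0.04, 25 mm / 1000 = 0.025.

Emit:
{"api": "step_arm", "payload": {"hand": [0.1, 0.1, 0.1, 0.1, 0.1], "delta_pos": [[0, 0, 0], [0, 0, 0], [0, 0, 0.01], [0, 0, 0.025], [0, 0, 0.04]], "twist": [[0, 0, 0], [0, 0, 0], [0, 0, 0], [0, 0, 0], [0, 0, 0]]}}

```text
clock: 30.55
eef_pos: [446.5, 319.9, 137.5]
ee_rot: [1.0, -0.002, 0.0, 0.0]
wrist_force: [-0.6, -0.3, -0.5]
width: 25.1
gripper_force: 30.0
```

Scaled: 25 mm / 1000 = 0.025, 20 mm / 1000 = 0.02.

Emit:
{"api": "step_arm", "payload": {"hand": [0.1, 0.1, 0.1, 0.1, 0.1], "delta_pos": [[0, 0, 0.01], [0, 0, 0.02], [0, 0, 0.025], [0, 0, 0.025], [0, 0, 0.025]], "twist": [[0, 0, 0], [0, 0, 0], [0, 0, 0], [0, 0, 0], [0, 0, 0]]}}

```text
clock: 30.97
eef_pos: [445.6, 322.0, 113.3]
ee_rot: [1.0, -0.0, -0.0, 0.0]
wrist_force: [0.7, -0.5, -0.9]
width: 24.8
gripper_force: 30.0
```

Emit:
{"api": "step_arm", "payload": {"hand": [0.1, 0.1, 0.1, 0.1], "delta_pos": [[0, 0, 0], [0, 0, 0], [0, 0, 0], [0, 0, 0]], "twist": [[0, 0, 0], [0, 0, 0], [0, 0, 0], [0, 0, 0]]}}

```text
clock: 31.3
eef_pos: [445.5, 322.4, 113.7]
ee_rot: [1.0, -0.0, 0.0, -0.0]
wrist_force: [-0.3, 1.0, -0.7]
width: 25.0
gripper_force: 30.0
```

Scaled: 18 mm / 1000 = 0.018, 15 mm / 1000 = 0.015.

Emit:
{"api": "step_arm", "payload": {"hand": [0.1, 0.1, 0.1, 0.1, 0.1], "delta_pos": [[0, 0, 0.005], [0, 0, 0.01], [0, 0, 0.015], [0, 0, 0.018], [0, 0, 0.018]], "twist": [[0, 0, 0], [0, 0, 0], [0, 0, 0], [0, 0, 0], [0, 0, 0]]}}

```text
clock: 31.72
eef_pos: [444.8, 321.7, 94.2]
ee_rot: [1.0, 0.0, -0.001, 0.001]
wrist_force: [-0.0, 0.7, -1.0]
width: 25.2
gripper_force: 30.0
```

Scaled: 5 mm / 1000 = 0.005, 3 mm / 1000 = 0.003.

Emit:
{"api": "step_arm", "payload": {"hand": [0.1, 0.1, 0.1, 0.1, 0.1], "delta_pos": [[0, 0, 0.001], [0, 0, 0.003], [0, 0, 0.005], [0, 0, 0.005], [0, 0, 0.005]], "twist": [[0, 0, 0], [0, 0, 0], [0, 0, 0], [0, 0, 0], [0, 0, 0]]}}

```text
clock: 32.13
eef_pos: [445.3, 322.1, 90.2]
ee_rot: [1.0, -0.0, -0.0, 0.0]
wrist_force: [-0.7, 0.3, -1.3]
width: 25.2
gripper_force: 30.0
```

Emit:
{"api": "step_arm", "payload": {"hand": [0.1, 0.1], "delta_pos": [[0, 0, 0], [0, 0, 0]], "twist": [[0, 0, 0], [0, 0, 0]]}}

```text
clock: 32.3
eef_pos: [445.4, 322.2, 90.4]
ee_rot: [1.0, -0.0, 0.0, -0.0]
wrist_force: [-0.5, 0.4, -1.1]
width: 25.1
gripper_force: 30.0
```

Scaled: 6 mm / 1000 = 0.006, 5 mm / 1000 = 0.005.

Emit:
{"api": "step_arm", "payload": {"hand": [0.1, 0.1, 0.1, 0.1, 0.1], "delta_pos": [[0, 0, 0.001], [0, 0, 0.003], [0, 0, 0.005], [0, 0, 0.006], [0, 0, 0.006]], "twist": [[0, 0, 0], [0, 0, 0], [0, 0, 0], [0, 0, 0], [0, 0, 0]]}}

```text
clock: 32.72
eef_pos: [445.1, 322.0, 83.9]
ee_rot: [1.0, -0.0, -0.0, 0.0]
wrist_force: [-0.1, 0.6, -1.0]
width: 24.9
gripper_force: 30.0
```

Scaled: 1.5 mm / 1000 = 0.0015, 1 mm / 1000 = 0.001.

Emit:
{"api": "step_arm", "payload": {"hand": [0.1, 0.1, 0.1, 0.1], "delta_pos": [[0, 0, 0.001], [0, 0, 0.0015], [0, 0, 0.0015], [0, 0, 0.0015]], "twist": [[0, 0, 0], [0, 0, 0], [0, 0, 0], [0, 0, 0]]}}

```text
clock: 33.05
eef_pos: [445.4, 322.2, 83.3]
ee_rot: [1.0, -0.0, 0.0, 0.0]
wrist_force: [-1.6, -2.8, 5.7]
width: 25.1
gripper_force: 30.0
```

Seated. I'll release, rise, and move clear between the tray and board for a final look.

Scaled: -8 mm / 1000 = -0.008, -2 mm / 1000 = -0.002.

Emit:
{"api": "step_arm", "payload": {"hand": [0.6, 0.6, 0.6, 0.6, 0.6], "delta_pos": [[0, 0, 0], [0, 0, 0], [0, 0, 0], [0, 0, -0.002], [0, 0, -0.008]], "twist": [[0, 0, 0], [0, 0, 0], [0, 0, 0], [0, 0, 0], [0, 0, 0]]}}

```text
clock: 33.47
eef_pos: [444.9, 321.8, 90.2]
ee_rot: [1.0, -0.0, -0.001, 0.0]
wrist_force: [-0.5, 0.2, -0.1]
width: 51.9
gripper_force: 0.0
```

Scaled: -135 mm / 1000 = -0.135, -110 mm / 1000 = -0.11.

Emit:
{"api": "step_arm", "payload": {"hand": [0.6, 0.6, 0.6, 0.6, 0.6], "delta_pos": [[0, 0, -0.015], [0, 0, -0.04], [0, 0, -0.075], [0, 0.005, -0.11], [0.002, 0.03, -0.135]], "twist": [[0, 0, 0], [0, 0, 0], [0, 0, 0], [0, 0, 0], [0, 0, 0]]}}

```text
clock: 33.88
eef_pos: [446.8, 296.7, 229.5]
ee_rot: [1.0, 0.003, 0.001, -0.002]
wrist_force: [0.7, 1.0, -0.1]
width: 52.7
gripper_force: 0.0
```

Scaled: 180 mm / 1000 = 0.18, 144 mm / 1000 = 0.144.

Emit:
{"api": "step_arm", "payload": {"hand": [0.6, 0.6, 0.6, 0.6, 0.6], "delta_pos": [[0.005, 0.036, 0], [0.01, 0.072, 0], [0.015, 0.108, 0], [0.02, 0.144, 0], [0.02, 0.18, 0]], "twist": [[0, 0, 0], [0, 0, 0], [0, 0, 0], [0, 0, 0], [0, 0, 0]]}}

```text
clock: 34.3
eef_pos: [467.9, 110.5, 226.5]
ee_rot: [1.0, -0.0, 0.001, -0.0]
wrist_force: [-0.3, 0.1, 0.7]
width: 52.6
gripper_force: 0.0
```

Scaled: 180 mm / 1000 = 0.18, 144 mm / 1000 = 0.144.

Emit:
{"api": "step_arm", "payload": {"hand": [0.6, 0.6, 0.6, 0.6, 0.6], "delta_pos": [[0, 0.036, 0], [0, 0.072, 0], [0, 0.108, 0], [0, 0.144, 0], [0, 0.18, 0]], "twist": [[0, 0, 0], [0, 0, 0], [0, 0, 0], [0, 0, 0], [0, 0, 0]]}}

```text
clock: 34.72
eef_pos: [467.0, -69.5, 226.5]
ee_rot: [1.0, 0.0, 0.001, -0.0]
wrist_force: [-0.1, 0.9, 0.1]
width: 52.9
gripper_force: 0.0
```

Scaled: 150 mm / 1000 = 0.15, 140 mm / 1000 = 0.14.

Emit:
{"api": "step_arm", "payload": {"hand": [0.6, 0.6, 0.6, 0.6, 0.6], "delta_pos": [[0, 0.036, 0], [0, 0.072, 0], [0, 0.108, 0], [0, 0.14, 0], [0, 0.15, 0]], "twist": [[0, 0, 0], [0, 0, 0], [0, 0, 0], [0, 0, 0], [0, 0, 0]]}}

```text
clock: 35.13
eef_pos: [466.3, -223.3, 226.4]
ee_rot: [1.0, -0.003, 0.0, 0.001]
wrist_force: [-0.2, -0.2, -0.0]
width: 52.5
gripper_force: 0.0
```

Emit:
{"api": "step_arm", "payload": {"hand": [0.6, 0.6, 0.6, 0.6, 0.6], "delta_pos": [[0, 0, 0], [0, 0, 0], [0, 0, 0], [0, 0, 0], [0, 0, 0]], "twist": [[0, 0, 0], [0, 0, 0], [0, 0, 0], [0, 0, 0], [0, 0, 0]]}}

```text
clock: 35.55
eef_pos: [467.6, -216.2, 225.9]
ee_rot: [1.0, 0.001, 0.0, -0.0]
wrist_force: [-0.4, -0.8, -0.3]
width: 52.9
gripper_force: 0.0
```

Run:
```python
from bench import robot
import cv2,numpy as np
a=robot.camera("top")["frame"][100:310,160:480,::-1]; b=robot.camera("side")["frame"][80:240,210:420,::-1]
print(robot.state()['eef_pos'],robot.state()['clock'])
cv2.imwrite("pics/final.png",np.hstack([cv2.resize(a,(450,295)),cv2.resize(b,(350,295))]))
```

```text
[ 467.49828584 -216.74529737  225.85364376] 35.65
```

View pics/final.png

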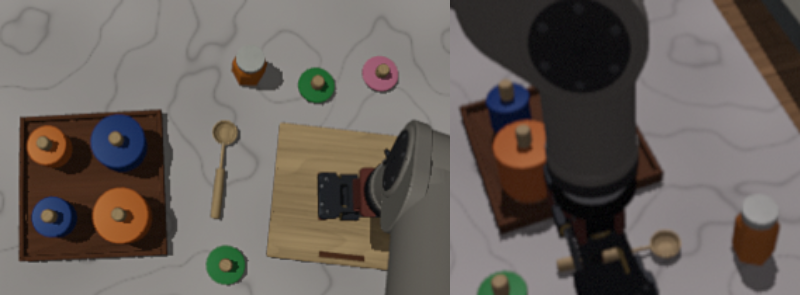

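All four lids are seated on the matching pots, at crop pixels (48,145), (118,142), (53,217) and (121,215). The jar and spoon haven't moved, and the arm is clear.

```bash
python3 -c "from bench import robot; print(robot.sign_off())"
```

```text
the job is handed in; nothing more can be done
None
```

All four lids are on their own pots, level and fully home by height and force readings and the final pictures; the jar and spoon were left alone, and the job was handed in at about 36 s (no verdict came back).

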